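Vent a vacuum manifold with a seized bleed knob and uncap its ports

TASK

The bleed knob of the white vacuum manifold has seized: rock it back and forth in small arcs, as far as it gives each way, until it breaks free, then open it anticlockwise to its stop, about a quarter turn, while every cap is still locked on its port. Next take off each cap there is (push it down against its spring, twist it anticlockwise, lift it away) and stand it upright, grip upward, on the floor of the steel tray. With all caps in the tray, turn the bleed knob back to its closed position, straight across the manifold, and leave the other things on the bench as they are.

Things in the scene. Friction and masses are not known exactly. Their poses are not given: they have to be found in the camera images.
- manifold: Fixed white rectangular vacuum chamber, 90 (own x) x 420 (own y) x 70 mm high, origin at the centre of its underside on the worktop. In a row along its own y on the top: four capped or bare ports at y = -164, -82, 0 and +82 mm, and the bleed knob at y = +164 mm, all at x = 0. The knob breaks free after some 4 to 7 alternate turns to its stops (unknown beforehand); forcing one stop does not help.
- bleed_knob (a joint): Bleed knob angle, rad, growing anticlockwise seen from above; friction 0.12 N m; stays where left. 0 = closed (bar straight across the manifold, along its x), 1.57 = fully open at its end stop (bar along the manifold's y); open counts from 1.2, closed is within 0.2 of 0. The lower end stop is -0.45. How it behaves while seized is told under bleed_grip and manifold.
- bleed_grip (a point): Middle of the bleed knob's grip, on its axis, 99 mm above the worktop. Grey bar 52 (own x) x 12 (own y) x 22 mm high, top 10 mm above this point, on a 34 mm hub, its top 12 mm below it. While seized it gives about 0.2 rad either way, then meets a firm stop (yields under 0.1 rad at 2 N m); each turn right up to the stop opposite the last one loosens it and widens the arc (to about 0.36).
- port0 (a point): Point on the axis of port 0 (manifold y = -164 mm) where the origin of a locked cap lies, 80 mm above the worktop. The port is a steel neck with a notched flange 38 mm across and a spring plunger in the middle. A locked cap needs 6 N to start down and about 10 N at 6 mm, where it bottoms; once turned free the spring lifts it about 4 mm, and 20 mm of lift clears the port.
- port1 (a point): Point on the axis of port 1 (manifold y = -82 mm) where the origin of a locked cap lies, 80 mm above the worktop. The port is a steel neck with a notched flange 38 mm across and a spring plunger in the middle. A locked cap needs 6 N to start down and about 10 N at 6 mm, where it bottoms; once turned free the spring lifts it about 4 mm, and 20 mm of lift clears the port.
- port2 (a point): Point on the axis of port 2 (manifold y = 0 mm) where the origin of a locked cap lies, 80 mm above the worktop. The port is a steel neck with a notched flange 38 mm across and a spring plunger in the middle. A locked cap needs 6 N to start down and about 10 N at 6 mm, where it bottoms; once turned free the spring lifts it about 4 mm, and 20 mm of lift clears the port.
- port3 (a point): Point on the axis of port 3 (manifold y = 82 mm) where the origin of a locked cap lies, 80 mm above the worktop. The port is a steel neck with a notched flange 38 mm across and a spring plunger in the middle. A locked cap needs 6 N to start down and about 10 N at 6 mm, where it bottoms; once turned free the spring lifts it about 4 mm, and 20 mm of lift clears the port.
- cap0: Loose grey cap, 49 mm across, 39 high, 70 g, locked on port 0 or absent. Origin: centre of its lower rim; z up. Skirt and disc to 19 mm, above it a bar grip 40 (own x) x 12 mm (own y), to 39 mm. Locked, the bar lies along the manifold's y. Push straight down 3.5 to 6 mm, keep it down, turn anticlockwise 60 degrees (1.05 rad) to the stop, lift off. Stands on its rim.
- cap1: Loose grey cap, 49 mm across, 39 high, 70 g, locked on port 1 or absent. Origin: centre of its lower rim; z up. Skirt and disc to 19 mm, above it a bar grip 40 (own x) x 12 mm (own y), to 39 mm. Locked, the bar lies along the manifold's y. Push straight down 3.5 to 6 mm, keep it down, turn anticlockwise 60 degrees (1.05 rad) to the stop, lift off. Stands on its rim.
- cap2: Loose grey cap, 49 mm across, 39 high, 70 g, locked on port 2 or absent. Origin: centre of its lower rim; z up. Skirt and disc to 19 mm, above it a bar grip 40 (own x) x 12 mm (own y), to 39 mm. Locked, the bar lies along the manifold's y. Push straight down 3.5 to 6 mm, keep it down, turn anticlockwise 60 degrees (1.05 rad) to the stop, lift off. Stands on its rim.
- cap3: Loose grey cap, 49 mm across, 39 high, 70 g, locked on port 3 or absent. Origin: centre of its lower rim; z up. Skirt and disc to 19 mm, above it a bar grip 40 (own x) x 12 mm (own y), to 39 mm. Locked, the bar lies along the manifold's y. Push straight down 3.5 to 6 mm, keep it down, turn anticlockwise 60 degrees (1.05 rad) to the stop, lift off. Stands on its rim.
- tray: Loose shallow open steel tray, 120 (own x) x 270 (own y) x 18 mm, walls and floor 3 mm, origin at the centre of its underside, 350 g. Four caps fit side by side along its y, 62 mm apart.
- vial_a: Small white vial with screw cap, 29 mm across, 61 mm high. Bystander, to be left alone. Origin at the centre of its underside.
- vial_b: Small white vial with screw cap, 29 mm across, 61 mm high. Bystander, to be left alone. Origin at the centre of its underside.
- bench_timer: Bench timer, 60 x 66 x 20 mm. Bystander, to be left alone. Origin at the centre of its underside.
- dish: Closed petri dish, 92 mm across, 15 mm high. Bystander, to be left alone. Origin at the centre of its underside.
Mind the look-alikes: they are no part of the job. Leave any red or turquoise look-alike of the cap2 alone.

How it is judged (in metres and radians):
On the way, in this order (a step that is already met when the one before it is completed fails the run):
1. the seized bleed knob is broken free and opened (at least 1.2 rad) with every cap still on its port (value of joint bleed_knob above 1.2 rad and distance between cap0 and port0 below 0.012 m and distance between cap1 and port1 below 0.012 m and distance between cap2 and port2 below 0.012 m and distance between cap3 and port3 below 0.012 m), for 0.2 s.
2. every cap stands upright in the tray with the bleed knob still open (value of joint bleed_knob above 1.1 rad and x of cap0 in the frame of tray between -0.055 and 0.055 m and y of cap0 in the frame of tray between -0.13 and 0.13 m and z of cap0 in the frame of tray between -0.004 and 0.012 m and angle between each of cap0, cap1, cap2, cap3's own z axis and vertical below 0.25 rad and x of cap1 in the frame of tray between -0.055 and 0.055 m and y of cap1 in the frame of tray between -0.13 and 0.13 m and z of cap1 in the frame of tray between -0.004 and 0.012 m and x of cap2 in the frame of tray between -0.055 and 0.055 m and y of cap2 in the frame of tray between -0.13 and 0.13 m and z of cap2 in the frame of tray between -0.004 and 0.012 m and x of cap3 in the frame of tray between -0.055 and 0.055 m and y of cap3 in the frame of tray between -0.13 and 0.13 m and z of cap3 in the frame of tray between -0.004 and 0.012 m), for 0.2 s.
At the end, for the whole second after the job is handed in: Every cap that was there stands upright (within 14 degrees) at rest on the floor of the tray, which lies flat on the worktop, and the bleed knob is closed again (within 0.2 rad of straight across) (value of joint bleed_knob between -0.2 and 0.2 rad and x of cap0 in the frame of tray between -0.055 and 0.055 m and y of cap0 in the frame of tray between -0.13 and 0.13 m and z of cap0 in the frame of tray between -0.004 and 0.012 m and angle between each of cap0, cap1, cap2, cap3's own z axis and vertical below 0.25 rad and x of cap1 in the frame of tray between -0.055 and 0.055 m and y of cap1 in the frame of tray between -0.13 and 0.13 m and z of cap1 in the frame of tray between -0.004 and 0.012 m and x of cap2 in the frame of tray between -0.055 and 0.055 m and y of cap2 in the frame of tray between -0.13 and 0.13 m and z of cap2 in the frame of tray between -0.004 and 0.012 m and x of cap3 in the frame of tray between -0.055 and 0.055 m and y of cap3 in the frame of tray between -0.13 and 0.13 m and z of cap3 in the frame of tray between -0.004 and 0.012 m and linear speed of each of cap0, cap1, cap2, cap3 below 0.03 m/s and angle between tray's own z axis and vertical below 0.1 rad and height (world z) of tray below 0.01 m); the robot touches nothing.
It fails at once if a bystander (vial, timer or dish) is moved more than 40 mm (distance of any of vial_a, vial_b, bench_timer, dish from where it was at the start of the episode above 0.04 m).
Of cap0, cap1, cap2, cap3 only 3 to 4 are there at a start; the rules pass over those that are not, and their reading is None.
At some moment in a run one of tray may be knocked a few centimetres aside while the robot is not near it.
Once in a run the grip may slacken for a moment while it holds something.
It also fails if it takes over 208 s, if anything falls off the work surface, if the arm or the gripper's body presses on something with over 40 N, if the wrist force passes 120 N, or if a joint passes its speed limit or range.

ROBOT

A 6-joint arm with a two-finger parallel gripper is mounted at the origin on a cart in front of the work surface, level with it; the furniture and walls round the work are solid. World frame = base frame: x ahead of the robot, y to its left, z up, the work surface at z = 0. Lengths are in mm, angles in rad, forces in N, time in s.
With the tool pointing down it reaches from about 375 to 825 mm from the base axis. Payload 5.5 kg.
Tool frame: the origin (TCP) lies at the very end of the fingers, on their centre line; the grasp point (between the pads) lies 19 mm behind it; z points along the fingers, x is the direction in which the jaws open and shut, and the axes are right-handed (so a half turn about z gives the same grasp; the last joint's range is limited). The gripper opens to 85 mm and grips with 20 to 120 N. Pads are 22 mm wide; open, the fingers measure 114 mm over their backs; the gripper's body (76 mm by 85 mm) begins 54 mm behind the grasp point. The pads swing forward as they close: fully open they stand 13 mm farther back than shut.
Start: joints at [-1.312, 0.314, -0.047, 1.21, 0, 1.571], TCP at [153.549, -580.015, 210.699] pointing down, gripper open.
Joint ranges: [-2.67, 2.67], [-0.69, 1.73], [-1.03, 1.25], [-2.08, 2.16], [-1.42, 1.45], [-3.14, 3.14]. Speed limits (rad/s): [2.39, 2.39, 3.01, 3.14, 3.14, 3.14].

INTERFACE

Orientations are given as a 3x3 rotation matrix whose columns are the frame's x, y, z axes.
In Python, from plant import monitor, camera, workorder gives the robot as it stands.
- The arm moves only by the tool servo_tool, never from a script. Its argument "targets" is a list of rows, each an object of numbers: "tx", "ty", "tz": the shift along the tool's x, y, z in mm; "rx", "ry", "rz": the turn, a rotation vector about the tool's x, y, z in degrees; "claw": the closure in counts, from 0 (fully open) to 255 (shut). A call has 1 to 8 rows; each row shifts and turns the commanded pose from where the row before left it, along the tool's axes as they then stand; what a row does not reach is not made up. A row lasts 1/10 s, in which the tool goes at most 50 mm and 8.59 degrees, less where a joint would pass 70% of its speed; a pose out of reach is approached as far as the arm can. A call is refused whole if a number of a shift passes 50 or a number of a turn 8.59, either way. A call with a gripper value outside its range is refused whole. The fingers move at their own pace and stop on an object; "newtons" is the grip in N (left out, the last holds). Time passes only in rows, so rows that do not move let the fingers close. It gives the time, the measured TCP pose, the force and the opening at its end, in the units of the state.
- monitor.state(): the state, without advancing time (a new reading comes with each control period).
- camera(name): name is "side" or "top"; returns a dict with "color" (384x512x3 uint8, blue, green, red), "K" (3x3 intrinsics, pixels), "T" (4x4, takes a point from camera to world coordinates). Camera axes: x right, y down, z forward; pixel columns grow to the right and rows downward; lengths in mm; the calibration is good to about 2 mm. A picture is of the moment at which its call begins. There is no depth.
- workorder.job_done(): hands the job in, once; it reports no verdict.
The state is a dict: "clock": time; "q": joint angles; "joint_vel": joint speeds; "joint_efforts": joint torques, N m; "tool_pos": TCP position; "tool_rot": TCP orientation; "contact_force": force on the tool from outside, world axes, zero at the start; "torque": the same for the moment, N m; "grip_width": finger opening in mm.
Only numpy, scipy, OpenCV 4.12 (cv2) and the standard library are available. Lean on these libraries where they do the work, as an engineer would, in place of code of your own. Each camera call takes 0.05 s, during which the arm holds its last target.

## Working session

There is one attempt and no reset: what is moved stays moved. The work goes in short steps, Python scripts to look and compute and a tool call to move; the robot and the scene stay as the last step left them, time stands still between calls to the robot, and variables do not carry over. Pictures are saved under pics/ and viewed, and the job is handed in when it is done.

Besides the shell and the picture viewer there is one more tool, called after ">>>" in YAML: its name, and indented under it one key for each argument. servo_tool: Moves the arm, as the interface text tells. Its arguments: {"type":"object","properties":{"targets":{"type":"array"},"newtons":{"type":"number"}},"required":["targets"]}

```bash
ls; mkdir -p pics; python3 - <<'E'
from plant import monitor, camera, workorder
import cv2,json
s=monitor.state();print(s)
for n in("side","top"):
    c=camera(n);cv2.imwrite(f"pics/{n}0.png",c["color"]);print(n,c["K"],c["T"])
E
```

```text
pics
{'clock': 0.0, 'q': array([-1.31200853e+00,  3.14268917e-01, -4.80480711e-02,  1.21019066e+00,
        5.95106104e-08,  1.57079603e+00]), 'joint_vel': array([ 0.00352075,  0.00073159, -0.00014192,  0.00056214, -0.00203417,
        0.00130039]), 'joint_efforts': array([-5.04960335e-04, -5.39583635e+01,  3.39755523e+01,  1.92030205e-02,
        7.85381326e-05,  2.41584041e-05]), 'tool_pos': array([ 153.39290949, -579.44464684,  209.8224659 ]), 'tool_rot': array([[ 2.55908819e-01, -9.66700825e-01, -4.37884159e-04],
       [-9.66699409e-01, -2.55909193e-01,  1.65434856e-03],
       [-1.71131870e-03, -6.00269783e-08, -9.99998536e-01]]), 'contact_force': array([ 1.06276753,  0.45896984, -0.70612174]), 'torque': array([0.0448353 , 0.01204154, 0.01060659]), 'grip_width': 85.02303504966656}
side [[402.36077599   0.         256.06425356]
 [  0.         402.36077599 189.03304981]
 [  0.           0.           1.        ]] [[-9.98778927e-01  2.85648947e-02 -4.03075976e-02  5.31332864e+02]
 [ 4.89688420e-02  4.64492290e-01 -8.84222238e-01  1.10389704e+03]
 [-6.53514680e-03 -8.85116354e-01 -4.65323900e-01  6.76415849e+02]
 [ 0.00000000e+00  0.00000000e+00  0.00000000e+00  1.00000000e+00]]
top [[494.26353716   0.         266.17969315]
 [  0.         494.26353716 187.63378724]
 [  0.           0.           1.        ]] [[ 1.48248938e-02 -9.98780224e-01  4.70986866e-02  3.99800946e+02]
 [-9.99887314e-01 -1.46970936e-02  3.05861655e-03 -2.80343188e+01]
 [-2.36267192e-03 -4.71387228e-02 -9.98885558e-01  1.47732578e+03]
 [ 0.00000000e+00  0.00000000e+00  0.00000000e+00  1.00000000e+00]]
```

View pics/side0.png

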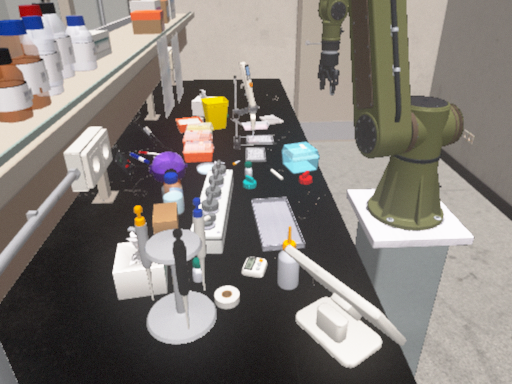

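View pics/top0.png

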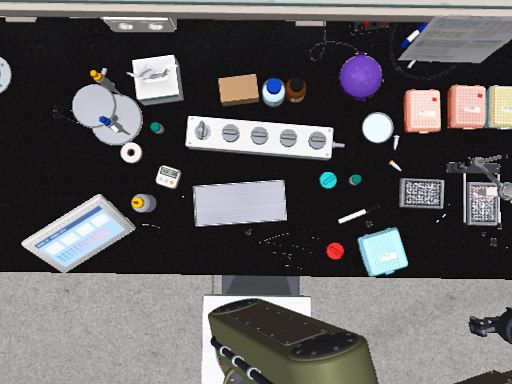

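```bash
python3 - <<'E'
import cv2
t=cv2.imread("pics/top0.png");s=cv2.imread("pics/side0.png")
cv2.imwrite("pics/t1.png",cv2.resize(t[105:235,175:345],None,fx=4.6,fy=4.6,interpolation=cv2.INTER_CUBIC))
cv2.imwrite("pics/s1.png",cv2.resize(s[145:285,150:320],None,fx=4.2,fy=4.2,interpolation=cv2.INTER_CUBIC))
E
```

```text
(no output)
```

View pics/t1.png

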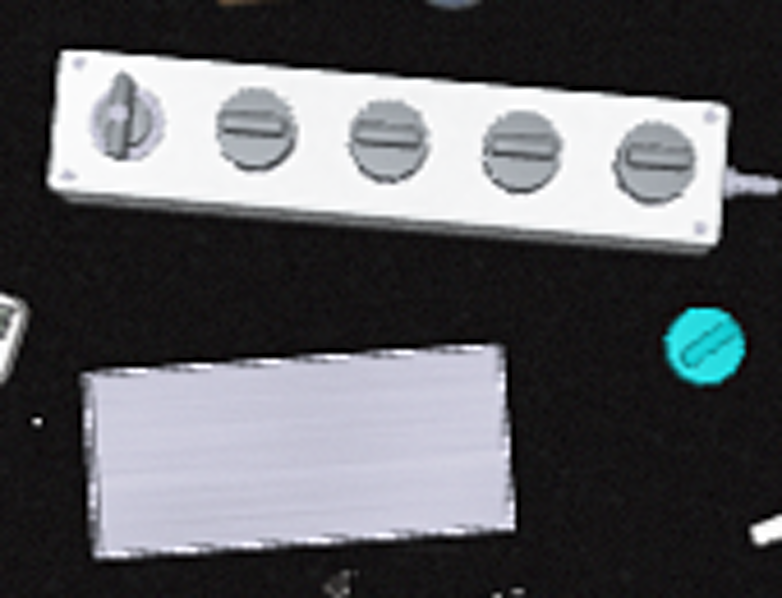

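View pics/s1.png

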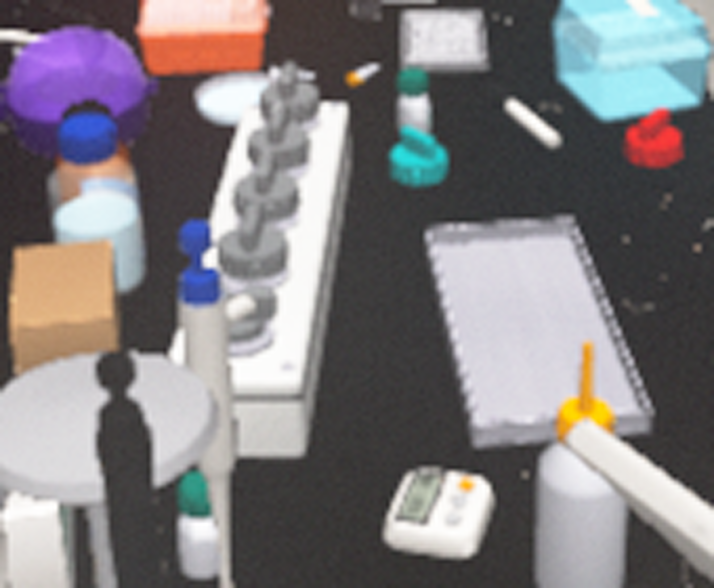

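```bash
cat > h.py <<'E'
import numpy as np,cv2,math
from plant import monitor,camera
def ray(c,px,z):
    K,T=c["K"],c["T"];d=T[:3,:3]@np.linalg.solve(K,[px[0],px[1],1.]);o=T[:3,3]
    return o+d*(z-o[2])/d[2]
def proj(c,P):
    T=c["T"];p=T[:3,:3].T@(np.array(P,float)-T[:3,3]);q=c["K"]@p;return q[:2]/q[2]
def big(mask):
    cs,_=cv2.findContours(mask,cv2.RETR_EXTERNAL,cv2.CHAIN_APPROX_NONE);return max(cs,key=cv2.contourArea)
def manifold(c):
    g=c["color"].min(2);m=np.zeros_like(g);m[100:175,175:345]=(g[100:175,175:345]>205)*255
    k=big(m);P=np.array([ray(c,p[0],70)[:2] for p in k],np.float32)
    return cv2.minAreaRect(P)
def tray(c,z=18):
    im=c["color"].astype(int);g=im.min(2);m=np.zeros(g.shape,np.uint8);roi=np.s_[165:250,165:320];m[roi]=(g[roi]>110)*255
    m=cv2.morphologyEx(m,cv2.MORPH_OPEN,np.ones((5,5)))
    k=big(m);P=np.array([ray(c,p[0],z)[:2] for p in k],np.float32)
    return cv2.minAreaRect(P)
E
python3 - <<'E'
from h import *
c=camera("top")
print(manifold(c),tray(c))
g=c["color"].min(2)
for n,r in (("knob",(190,118,214,145)),("c3",(220,120,243,148)),("c2",(248,123,272,150)),("c1",(277,126,300,152)),("c0",(306,128,330,154))):
    m=(g[r[1]:r[3],r[0]:r[2]]<190).astype(np.uint8)*255
    k=big(m);(x,y),R=cv2.minEnclosingCircle(k);print(n,x+r[0],y+r[1],R,ray(c,(x+r[0],y+r[1]),97))
E
```

```text
((612.9055786132812, -1.442047119140625), (415.5695495605469, 86.93719482421875), 86.0482177734375) ((423.8432922363281, 55.06702423095703), (119.21741485595703, 271.3291931152344), 4.7933783531188965)
knob 202.0 130.13888931274414 9.355274200439453 [624.07354899 159.05309464  97.        ]
c3 230.10000038146973 132.76666641235352 9.298726081848145 [617.77994334  79.89131173  97.        ]
c2 258.8410406112671 135.30346775054932 9.148935317993164 [611.77443735  -1.00631459  97.        ]
c1 287.8389825820923 137.56779670715332 9.005325317382812 [606.55376704 -82.5538447   97.        ]
c0 316.5833330154419 140.125 9.015230178833008 [ 600.4994997  -163.33969191   97.        ]
```

```bash
python3 - <<'E'
from h import *
v=np.array([math.sin(math.radians(4)),math.cos(math.radians(4))]);C=np.array([612.3,-1.1])
for n,r in(("top",(180,105,340,165)),("side",(185,150,245,260))):
    c=camera(n);im=c["color"];f=4.8
    o=cv2.resize(im[r[1]:r[3],r[0]:r[2]],None,fx=f,fy=f,interpolation=cv2.INTER_CUBIC)
    def d(P,col):
        p=proj(c,P);cv2.circle(o,tuple(int(round((a+.5-b)*f)) for a,b in zip(p,r[:2])),2,col,-1)
    u=np.array([v[1],-v[0]])
    for y in(-164,-82,0,82):
        p=C+v*y
        for s in(-20,20):
            d([*(p+v*s),119],(0,0,255))
        for a in range(0,360,30):
            t=math.radians(a);d([*(p+24.5*np.array([math.cos(t),math.sin(t)])),99],(0,255,0))
    p=C+v*164
    for s in(-26,26):d([*(p+u*s),109],(0,0,255))
    for sx in(-45,45):
        for sy in(-210,210): d([*(C+u*sx+v*sy),70],(255,0,0))
    cv2.imwrite(f"pics/ov_{n}.png",o)
E
```

```text
(no output)
```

View pics/ov_top.png

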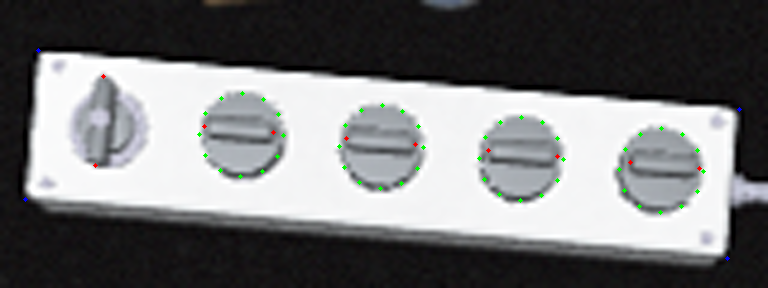

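View pics/ov_side.png

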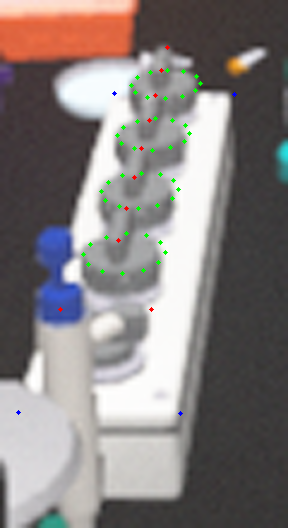

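```bash
python3 - <<'E'
from h import *
a=camera("top")["color"][115:150,185:220];b=camera("side")["color"][195:235,190:230]
a=cv2.resize(a,(390,390),interpolation=cv2.INTER_CUBIC);b=cv2.resize(b,(390,390),interpolation=cv2.INTER_CUBIC)
cv2.imwrite("pics/kn.png",np.hstack([a,b]))
E
```

```text
(no output)
```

View pics/kn.png

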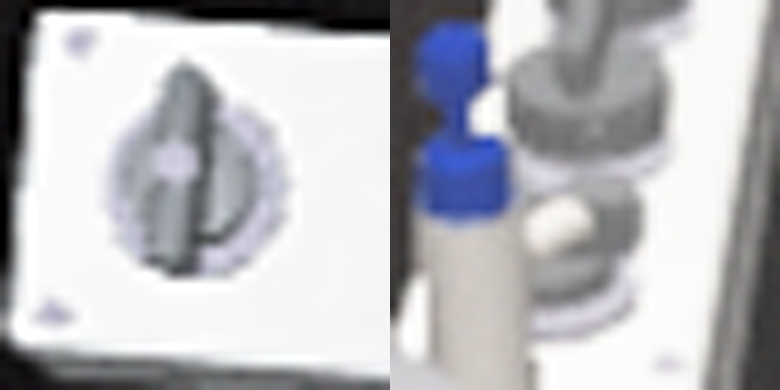

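Candidates: the bleed knob at top px (202,130); grey caps at (230,133), (259,135), (288,138) and (317,140), all present. The look-alikes are turquoise (328,180) and red (335,251), to be left alone. The close crops confirm the choice: the knob bar lies across at the left end and the four grey caps are locked in a row.

>>> servo_tool:
  targets:
    - {"rz": -8.5, "claw": 130}
    - {"rz": -8.5}
    - {"rz": -8.5}
    - {"rz": -8.5}
    - {"rz": -8.5}
    - {"rz": -8.5}
    - {"rz": -8.5}
    - {"rz": -8.5}

```text
schema error: expected keys tx, ty, tz, rx, ry, rz, claw
```

>>> servo_tool:
  targets:
    - {"tx": 0, "ty": 0, "tz": 0, "rx": 0, "ry": 0, "rz": -8.5, "claw": 130}
    - {"tx": 0, "ty": 0, "tz": 0, "rx": 0, "ry": 0, "rz": -8.5, "claw": 130}
    - {"tx": 0, "ty": 0, "tz": 0, "rx": 0, "ry": 0, "rz": -8.5, "claw": 130}
    - {"tx": 0, "ty": 0, "tz": 0, "rx": 0, "ry": 0, "rz": -8.5, "claw": 130}
    - {"tx": 0, "ty": 0, "tz": 0, "rx": 0, "ry": 0, "rz": -8.5, "claw": 130}
    - {"tx": 0, "ty": 0, "tz": 0, "rx": 0, "ry": 0, "rz": -8.5, "claw": 130}
    - {"tx": 0, "ty": 0, "tz": 0, "rx": 0, "ry": 0, "rz": -8.5, "claw": 130}
    - {"tx": 0, "ty": 0, "tz": 0, "rx": 0, "ry": 0, "rz": -8.5, "claw": 130}
  newtons: 60

```text
clock: 1.15
tool_pos: [153.5, -580.0, 210.7]
tool_rot: [[0.993, -0.119, -0.0], [-0.119, -0.993, 0.0], [-0.0, -0.0, -1.0]]
contact_force: [-0.3, -0.4, -0.1]
grip_width: 41.8
```

>>> servo_tool:
  targets:
    - {"tx": 19, "ty": -39.7, "tz": 0, "rx": 0, "ry": 0, "rz": 0, "claw": 130}
    - {"tx": 19, "ty": -39.7, "tz": 0, "rx": 0, "ry": 0, "rz": 0, "claw": 130}
    - {"tx": 19, "ty": -39.7, "tz": 0, "rx": 0, "ry": 0, "rz": 0, "claw": 130}
    - {"tx": 19, "ty": -39.7, "tz": 0, "rx": 0, "ry": 0, "rz": 0, "claw": 130}
    - {"tx": 19, "ty": -39.7, "tz": 0, "rx": 0, "ry": 0, "rz": 0, "claw": 130}
    - {"tx": 19, "ty": -39.7, "tz": 0, "rx": 0, "ry": 0, "rz": 0, "claw": 130}
    - {"tx": 19, "ty": -39.7, "tz": 0, "rx": 0, "ry": 0, "rz": 0, "claw": 130}
    - {"tx": 19, "ty": -39.7, "tz": 0, "rx": 0, "ry": 0, "rz": 0, "claw": 130}

```text
clock: 1.95
tool_pos: [344.7, -282.4, 211.0]
tool_rot: [[0.992, -0.125, 0.001], [-0.125, -0.992, -0.0], [0.001, 0.0, -1.0]]
contact_force: [1.2, -0.5, 0.1]
grip_width: 41.7
```

>>> servo_tool:
  targets:
    - {"tx": 19, "ty": -39.7, "tz": 0, "rx": 0, "ry": 0, "rz": 0, "claw": 130}
    - {"tx": 19, "ty": -39.7, "tz": 0, "rx": 0, "ry": 0, "rz": 0, "claw": 130}
    - {"tx": 19, "ty": -39.7, "tz": 0, "rx": 0, "ry": 0, "rz": 0, "claw": 130}
    - {"tx": 19, "ty": -39.7, "tz": 0, "rx": 0, "ry": 0, "rz": 0, "claw": 130}
    - {"tx": 19, "ty": -39.7, "tz": 0, "rx": 0, "ry": 0, "rz": 0, "claw": 130}
    - {"tx": 19, "ty": -39.7, "tz": 0, "rx": 0, "ry": 0, "rz": 0, "claw": 130}
    - {"tx": 19, "ty": -39.7, "tz": 0, "rx": 0, "ry": 0, "rz": 0, "claw": 130}
    - {"tx": 19, "ty": -39.7, "tz": 0, "rx": 0, "ry": 0, "rz": 0, "claw": 130}

```text
clock: 2.75
tool_pos: [535.3, 14.1, 210.9]
tool_rot: [[0.992, -0.125, 0.0], [-0.125, -0.992, -0.0], [0.0, 0.0, -1.0]]
contact_force: [1.4, -1.2, -0.4]
grip_width: 41.6
```

```bash
python3 -c "
from plant import monitor;s=monitor.state();print(s['q'],s['tool_pos'],s['tool_rot'])"
```

```text
[ 2.63613493e-02  1.91697649e-01 -2.04802844e-01  1.17382082e+00
 -1.28268260e-04  1.72199540e+00] [535.26472582  14.06846788 210.85597927] [[ 9.92217765e-01 -1.24513769e-01  4.78233157e-04]
 [-1.24513728e-01 -9.92217878e-01 -1.15703048e-04]
 [ 4.88918111e-04  5.52560270e-05 -9.99999879e-01]]
```

>>> servo_tool:
  targets:
    - {"tx": 17.3, "ty": -39.5, "tz": 0, "rx": 0, "ry": 0, "rz": 0, "claw": 130}
    - {"tx": 17.3, "ty": -39.5, "tz": 0, "rx": 0, "ry": 0, "rz": 0, "claw": 130}
    - {"tx": 17.3, "ty": -39.5, "tz": 0, "rx": 0, "ry": 0, "rz": 0, "claw": 130}
    - {"tx": 17.3, "ty": -39.5, "tz": 0, "rx": 0, "ry": 0, "rz": 0, "claw": 130}
    - {"tx": 0, "ty": 0, "tz": 0, "rx": 0, "ry": 0, "rz": -8.5, "claw": 130}
    - {"tx": 0, "ty": 0, "tz": 0, "rx": 0, "ry": 0, "rz": -8.5, "claw": 130}
    - {"tx": 0, "ty": 0, "tz": 0, "rx": 0, "ry": 0, "rz": -8.5, "claw": 130}
    - {"tx": 0, "ty": 0, "tz": 0, "rx": 0, "ry": 0, "rz": -8.5, "claw": 130}

```text
clock: 3.55
tool_pos: [622.8, 160.6, 210.4]
tool_rot: [[0.889, 0.457, -0.0], [0.457, -0.889, -0.0], [-0.0, -0.0, -1.0]]
contact_force: [1.0, 0.8, 0.1]
grip_width: 41.8
```

>>> servo_tool:
  targets:
    - {"tx": 0, "ty": 0, "tz": 0, "rx": 0, "ry": 0, "rz": -8.5, "claw": 130}
    - {"tx": 0, "ty": 0, "tz": 0, "rx": 0, "ry": 0, "rz": -8.5, "claw": 130}
    - {"tx": 0, "ty": 0, "tz": 0, "rx": 0, "ry": 0, "rz": -8.5, "claw": 130}
    - {"tx": 0, "ty": 0, "tz": 0, "rx": 0, "ry": 0, "rz": -8.5, "claw": 130}
    - {"tx": 0, "ty": 0, "tz": 0, "rx": 0, "ry": 0, "rz": -8.5, "claw": 130}
    - {"tx": 0, "ty": 0, "tz": 0, "rx": 0, "ry": 0, "rz": -8.5, "claw": 130}
    - {"tx": 0, "ty": 0, "tz": 0, "rx": 0, "ry": 0, "rz": -8.2, "claw": 130}

```text
clock: 4.25
tool_pos: [622.8, 160.4, 210.6]
tool_rot: [[0.063, 0.998, -0.0], [0.998, -0.063, -0.0], [-0.0, -0.0, -1.0]]
contact_force: [0.4, -0.7, 0.2]
grip_width: 42.0
```

>>> servo_tool:
  targets:
    - {"tx": 2.1, "ty": 0.8, "tz": 30, "rx": 0, "ry": 0, "rz": 0.4, "claw": 130}
    - {"tx": 0, "ty": 0, "tz": 30, "rx": 0, "ry": 0, "rz": 0, "claw": 130}
    - {"tx": 0, "ty": 0, "tz": 15, "rx": 0, "ry": 0, "rz": 0, "claw": 130}
    - {"tx": 0, "ty": 0, "tz": 0, "rx": 0, "ry": 0, "rz": 0, "claw": 130}

```text
clock: 4.65
tool_pos: [621.7, 161.9, 132.8]
tool_rot: [[0.076, 0.997, -0.005], [0.997, -0.076, -0.001], [-0.002, -0.005, -1.0]]
contact_force: [-0.8, 0.6, 0.6]
grip_width: 41.8
```

```bash
python3 - <<'E'
from h import *
a=camera("top")["color"][95:165,165:255];b=camera("side")["color"][165:255,160:250]
a=cv2.resize(a,(390,303),interpolation=cv2.INTER_CUBIC);b=cv2.resize(b,(390,390),interpolation=cv2.INTER_CUBIC)
cv2.imwrite("pics/k2.png",np.hstack([np.vstack([a,np.zeros((87,390,3),np.uint8)]),b]))
E
```

```text
(no output)
```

View pics/k2.png

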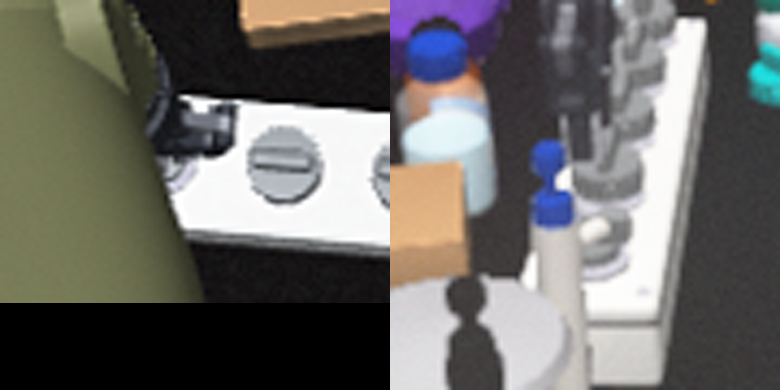

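```bash
python3 - <<'E'
from h import *
c=camera("side")
s=monitor.state();print(s["tool_pos"])
P=s["tool_pos"]
for q in (P,[P[0],P[1]+20,P[2]+0],[P[0],P[1]-20,P[2]],[P[0],P[1],P[2]+73]): print((proj(c,q)-[160,165])*390/90+[390,0])
print((proj(c,[623.7,162.5,109])-[160,165])*390/90+[390,0])
E
```

```text
[624.50240851 162.58682339 136.83004579]
[587.2548742  173.62751433]
[585.21554633 190.03685807]
[589.22847145 157.74706865]
[579.34453438  68.14892431]
[591.43464146 212.00099931]
```

>>> servo_tool:
  targets:
    - {"tx": 0, "ty": 0, "tz": 23, "rx": 0, "ry": 0, "rz": 0, "claw": 130}
    - {"tx": 0, "ty": 0, "tz": 23, "rx": 0, "ry": 0, "rz": 0, "claw": 130}
    - {"tx": 0, "ty": 0, "tz": 0, "rx": 0, "ry": 0, "rz": 0, "claw": 130}
    - {"tx": 0, "ty": 0, "tz": 0, "rx": 0, "ry": 0, "rz": 0, "claw": 130}

```text
clock: 5.2
tool_pos: [624.3, 162.5, 90.9]
tool_rot: [[0.076, 0.997, 0.001], [0.997, -0.076, 0.0], [0.0, 0.001, -1.0]]
contact_force: [0.6, -0.1, 0.4]
grip_width: 41.6
```

>>> servo_tool:
  targets:
    - {"tx": 0, "ty": 0, "tz": 0, "rx": 0, "ry": 0, "rz": 0, "claw": 255}
    - {"tx": 0, "ty": 0, "tz": 0, "rx": 0, "ry": 0, "rz": 0, "claw": 255}
    - {"tx": 0, "ty": 0, "tz": 0, "rx": 0, "ry": 0, "rz": 0, "claw": 255}
    - {"tx": 0, "ty": 0, "tz": 0, "rx": 0, "ry": 0, "rz": 0, "claw": 255}
    - {"tx": 0, "ty": 0, "tz": 0, "rx": 0, "ry": 0, "rz": 0, "claw": 255}
  newtons: 70

```text
clock: 5.7
tool_pos: [623.9, 162.4, 90.0]
tool_rot: [[0.076, 0.997, 0.0], [0.997, -0.076, 0.0], [0.0, 0.0, -1.0]]
contact_force: [0.6, 0.4, 0.4]
grip_width: 0.1
```

```bash
cat > st.py <<'E'
from h import *
s=monitor.state();R=s["tool_rot"]
print("t%.2f"%s["clock"],"pos",s["tool_pos"].round(1),"yaw %.2f"%math.degrees(math.atan2(R[1,0],R[0,0])),"tilt",R[:2,2].round(3),"F",s["contact_force"].round(1),"M",s["torque"].round(2),"w %.1f"%s["grip_width"],"q6 %.2f"%s["q"][5])
E
python3 st.py
```

```text
t5.70 pos [623.9 162.4  90. ] yaw 85.62 tilt [0. 0.] F [0.6 0.4 0.4] M [ 0.   -0.01  0.02] w 0.1 q6 0.33
```

```bash
python3 - <<'E'
from h import *
a=camera("top")["color"][95:165,165:255];b=camera("side")["color"][165:255,160:250]
a=cv2.resize(a,(390,303),interpolation=cv2.INTER_CUBIC);b=cv2.resize(b,(390,390),interpolation=cv2.INTER_CUBIC)
cv2.imwrite("pics/k3.png",np.hstack([np.vstack([a,np.zeros((87,390,3),np.uint8)]),b]))
E
```

```text
(no output)
```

View pics/k3.png

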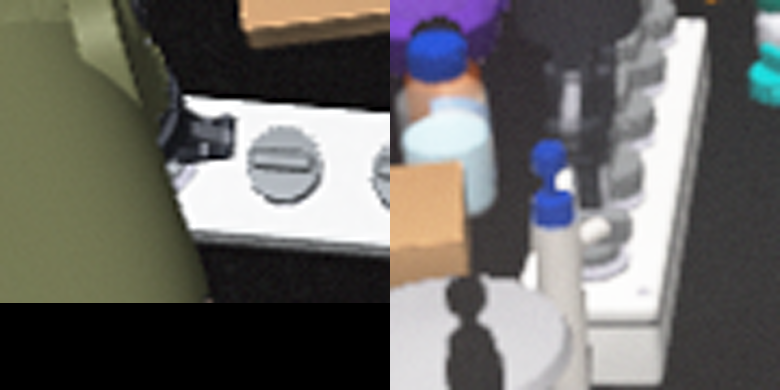

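```bash
python3 - <<'E'
from h import *
t=camera("top");c=camera("side")
def tri(a,b):
    o=[];d=[]
    for cam,p in((t,a),(c,b)):
        T=cam["T"];dd=T[:3,:3]@np.linalg.solve(cam["K"],[*p,1.]);d.append(dd/np.linalg.norm(dd));o.append(T[:3,3])
    x=np.linalg.lstsq(np.array([d[0],-d[1]]).T,o[1]-o[0],rcond=None)[0]
    p,q=o[0]+d[0]*x[0],o[1]+d[1]*x[1];return (p+q)/2,np.linalg.norm(p-q)
print(tri((200.7,129.4),(207.3,218.1)))
print((proj(c,[623.9,162.4,90])))
for z in (99,109,119):print(z,ray(t,(201.2,130),z),ray(c,(207.3,218.1),z))
E
python3 - <<'E'
import sys;sys.path.insert(0,'.')
from h import *
b=camera("side")["color"][185:235,185:240]
cv2.imwrite("pics/k4.png",cv2.resize(b,None,fx=12,fy=12,interpolation=cv2.INTER_CUBIC))
E
```

```text
(array([624.24890874, 162.83411865,  96.15797646]), np.float64(3.949848617085617))
[206.85703589 219.84917032]
99 [624.10867569 161.03717331  99.        ] [621.80464922 167.96497155  99.        ]
109 [622.481283   159.66542583 109.        ] [620.23780991 184.17394931 109.        ]
119 [620.85389031 158.29367835 119.        ] [618.67097059 200.38292708 119.        ]
```

View pics/k4.png

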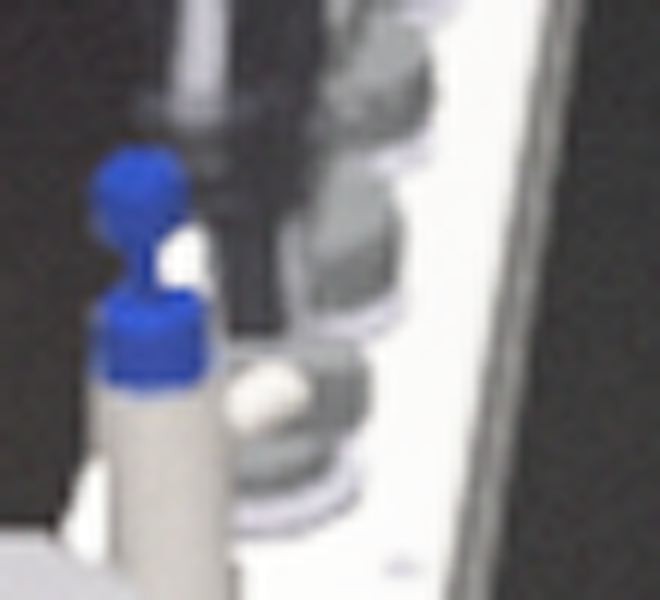

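>>> servo_tool:
  targets:
    - {"tx": 0, "ty": 0, "tz": -20, "rx": 0, "ry": 0, "rz": 0, "claw": 255}
    - {"tx": 0, "ty": 0, "tz": -20, "rx": 0, "ry": 0, "rz": 0, "claw": 255}
    - {"tx": 0, "ty": 0, "tz": -20, "rx": 0, "ry": 0, "rz": 0, "claw": 255}
    - {"tx": 0, "ty": 0, "tz": 0, "rx": 0, "ry": 0, "rz": 0, "claw": 255}

```text
clock: 6.35
tool_pos: [625.8, 162.9, 152.8]
tool_rot: [[0.076, 0.997, 0.005], [0.997, -0.076, 0.001], [0.002, 0.005, -1.0]]
contact_force: [1.3, 1.4, -0.7]
grip_width: -0.1
```

```bash
python3 st.py; python3 - <<'E'
from h import *
c=camera("side");s=monitor.state();r=(170,140,240,230);f=6.6
o=cv2.resize(c["color"][r[1]:r[3],r[0]:r[2]],None,fx=f,fy=f,interpolation=cv2.INTER_CUBIC)
P=s["tool_pos"]
for dz in(0,20,73):
    p=proj(c,P+[0,0,dz]);cv2.circle(o,tuple(int((a+.5-b)*f) for a,b in zip(p,r[:2])),3,(0,0,255),-1)
cv2.imwrite("pics/k5.png",o)
E
```

```text
t6.35 pos [625.8 162.9 152.8] yaw 85.63 tilt [0.005 0.001] F [ 1.3  1.4 -0.7] M [ 0.04 -0.03  0.02] w -0.1 q6 0.33
```

View pics/k5.png

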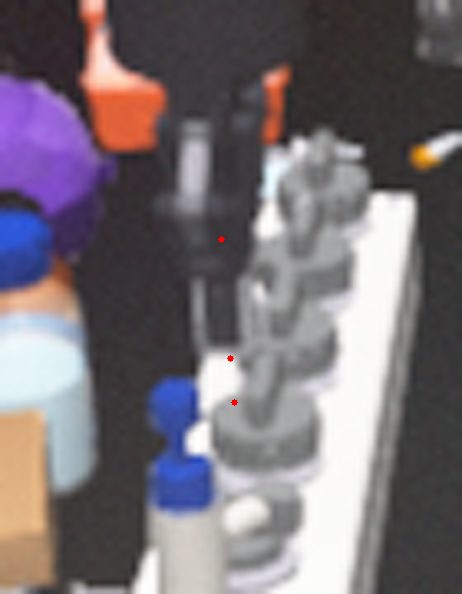

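```bash
python3 - <<'E'
from h import *
P=np.array([153.4,-579.4,209.8]);o=[]
for n,r in(("side",(300,40,360,110)),("top",(452,290,512,360))):
    c=camera(n);im=cv2.imread(f"pics/{n}0.png");f=6
    x=cv2.resize(im[r[1]:r[3],r[0]:r[2]],None,fx=f,fy=f,interpolation=cv2.INTER_CUBIC)
    for dz in(0,13,73):
        p=proj(c,P+[0,0,dz]);cv2.circle(x,tuple(int((a+.5-b)*f) for a,b in zip(p,r[:2])),3,(0,0,255),-1);print(n,dz,p)
    o.append(x)
cv2.imwrite("pics/st.png",np.hstack(o))
E
```

```text
side 0 [325.76584991 100.25753569]
side 13 [325.99180878  97.24433848]
side 73 [327.05569744  83.05721528]
top 0 [483.42048207 311.49477493]
top 13 [485.68352453 312.54774635]
top 73 [496.77383087 317.70795697]
```

View pics/st.png

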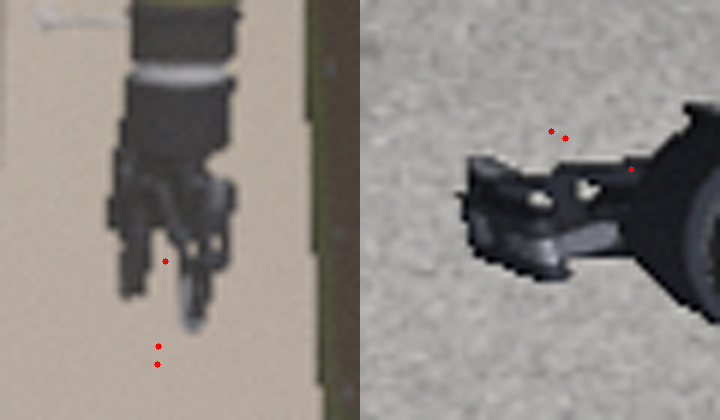

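>>> servo_tool:
  targets:
    - {"tx": 0, "ty": 0, "tz": 0, "rx": 0, "ry": 0, "rz": 8.5, "claw": 255}
    - {"tx": 0, "ty": 0, "tz": 0, "rx": 0, "ry": 0, "rz": 8.5, "claw": 255}
    - {"tx": 0, "ty": 0, "tz": 0, "rx": 0, "ry": 0, "rz": 8.5, "claw": 255}
    - {"tx": 0, "ty": 0, "tz": 0, "rx": 0, "ry": 0, "rz": 8.5, "claw": 255}
    - {"tx": 0, "ty": 0, "tz": 0, "rx": 0, "ry": 0, "rz": 8.5, "claw": 255}
    - {"tx": 0, "ty": 0, "tz": 0, "rx": 0, "ry": 0, "rz": 8.5, "claw": 255}
    - {"tx": 0, "ty": 0, "tz": 0, "rx": 0, "ry": 0, "rz": 8.5, "claw": 255}
    - {"tx": 0, "ty": 0, "tz": 0, "rx": 0, "ry": 0, "rz": 8.5, "claw": 255}

```text
clock: 7.3
tool_pos: [622.8, 162.2, 148.0]
tool_rot: [[0.955, 0.297, -0.002], [0.297, -0.955, -0.001], [-0.003, -0.0, -1.0]]
contact_force: [-0.0, 0.0, 0.2]
grip_width: -0.1
```

```bash
python3 st.py; cat > sv.py <<'E'
from h import *
import sys
s=monitor.state();P=s["tool_pos"];o=[]
for n,w in(("side",(70,90)),("top",(70,90))):
    c=camera(n);p=proj(c,P);r=[int(min(max(0,p[0]-35),512-70)),int(min(max(0,p[1]-(60 if n=="side" else 45)),384-90))];f=5.5
    x=cv2.resize(c["color"][r[1]:r[1]+90,r[0]:r[0]+70],None,fx=f,fy=f,interpolation=cv2.INTER_CUBIC)
    for dz in(0,73):
        p=proj(c,P+[0,0,dz]);cv2.circle(x,tuple(int((a+.5-b)*f) for a,b in zip(p,r)),3,(0,0,255),-1);print(n,dz,p,r)
    o.append(x)
cv2.imwrite(sys.argv[1],np.hstack(o))
E
python3 sv.py pics/sv1.png
```

```text
t7.30 pos [622.8 162.2 148. ] yaw 17.28 tilt [-0.002 -0.001] F [-0.   0.   0.2] M [-0.01  0.   -0.05] w -0.1 q6 1.52
side 0 [205.89173938 201.36054849] [170, 141]
side 73 [204.07009236 176.78764049] [170, 141]
top 0 [198.35875592 127.50980109] [163, 82]
top 73 [194.38526411 122.70354596] [163, 82]
```

View pics/sv1.png

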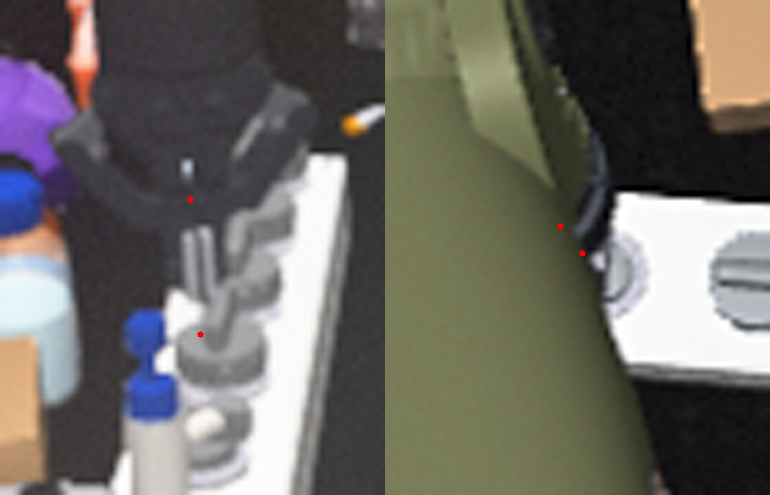

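>>> servo_tool:
  targets:
    - {"tx": 0, "ty": 0, "tz": 0, "rx": 0, "ry": 0, "rz": -8.5, "claw": 140}
    - {"tx": 0, "ty": 0, "tz": 0, "rx": 0, "ry": 0, "rz": -8.5, "claw": 140}
    - {"tx": 0, "ty": 0, "tz": 0, "rx": 0, "ry": 0, "rz": -8.5, "claw": 140}
    - {"tx": 0, "ty": 0, "tz": 0, "rx": 0, "ry": 0, "rz": -8.5, "claw": 140}
    - {"tx": 0, "ty": 0, "tz": 0, "rx": 0, "ry": 0, "rz": -8.5, "claw": 140}
    - {"tx": 0, "ty": 0, "tz": 0, "rx": 0, "ry": 0, "rz": -8.5, "claw": 140}
    - {"tx": 0, "ty": 0, "tz": 20, "rx": 0, "ry": 0, "rz": -8.5, "claw": 140}
    - {"tx": 0, "ty": 0, "tz": 20, "rx": 0, "ry": 0, "rz": -8.5, "claw": 140}

```text
clock: 8.2
tool_pos: [624.0, 162.4, 109.0]
tool_rot: [[0.066, 0.998, 0.001], [0.998, -0.066, 0.0], [0.0, 0.001, -1.0]]
contact_force: [0.3, -0.7, 0.1]
grip_width: 38.6
```

>>> servo_tool:
  targets:
    - {"tx": 0, "ty": 0, "tz": 15, "rx": 0, "ry": 0, "rz": 0, "claw": 140}
    - {"tx": 0, "ty": 0, "tz": 0, "rx": 0, "ry": 0, "rz": 0, "claw": 140}
    - {"tx": 0, "ty": 0, "tz": 0, "rx": 0, "ry": 0, "rz": 0, "claw": 140}

```text
clock: 8.5
tool_pos: [623.3, 162.3, 94.2]
tool_rot: [[0.075, 0.997, -0.001], [0.997, -0.075, -0.0], [-0.0, -0.001, -1.0]]
contact_force: [0.6, -0.1, -0.0]
grip_width: 38.5
```

```bash
python3 st.py; python3 sv.py pics/sv2.png
```

```text
t8.50 pos [623.3 162.3  94.2] yaw 85.72 tilt [-0.001 -0.   ] F [ 0.6 -0.1 -0. ] M [ 0.02 -0.   -0.02] w 38.5 q6 0.33
side 0 [206.9966594  218.51751677] [171, 158]
side 73 [205.25274304 195.06492957] [171, 158]
top 0 [200.97344966 130.57145297] [165, 85]
top 73 [197.30615585 126.12998683] [165, 85]
```

View pics/sv2.png

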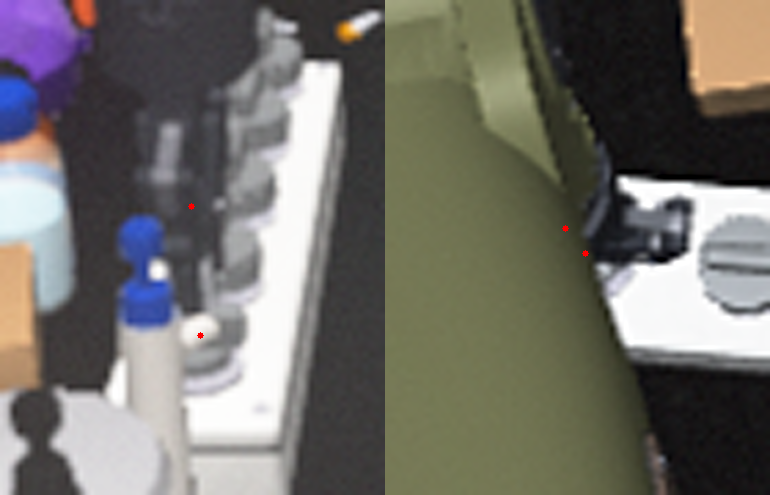

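>>> servo_tool:
  targets:
    - {"tx": 0, "ty": 0, "tz": 3, "rx": 0, "ry": 0, "rz": 0, "claw": 140}
    - {"tx": 0, "ty": 0, "tz": 3, "rx": 0, "ry": 0, "rz": 0, "claw": 140}
    - {"tx": 0, "ty": 0, "tz": 2, "rx": 0, "ry": 0, "rz": 0, "claw": 140}
    - {"tx": 0, "ty": 0, "tz": 0, "rx": 0, "ry": 0, "rz": 0, "claw": 140}

```text
clock: 9.0
tool_pos: [623.6, 162.4, 86.4]
tool_rot: [[0.076, 0.997, -0.0], [0.997, -0.076, -0.0], [-0.0, -0.0, -1.0]]
contact_force: [-0.3, 0.2, -0.7]
grip_width: 38.5
```

```bash
python3 st.py
```

```text
t9.00 pos [623.6 162.4  86.4] yaw 85.63 tilt [-0. -0.] F [-0.3  0.2 -0.7] M [0.05 0.01 0.01] w 38.5 q6 0.33
```

>>> servo_tool:
  targets:
    - {"tx": 0, "ty": 0, "tz": 2, "rx": 0, "ry": 0, "rz": 0, "claw": 140}
    - {"tx": 0, "ty": 0, "tz": 2, "rx": 0, "ry": 0, "rz": 0, "claw": 140}
    - {"tx": 0, "ty": 0, "tz": 2, "rx": 0, "ry": 0, "rz": 0, "claw": 140}
    - {"tx": 0, "ty": 0, "tz": 0, "rx": 0, "ry": 0, "rz": 0, "claw": 140}

```text
clock: 9.4
tool_pos: [623.5, 162.3, 80.3]
tool_rot: [[0.076, 0.997, -0.001], [0.997, -0.076, -0.0], [-0.0, -0.001, -1.0]]
contact_force: [0.2, 0.0, 0.6]
grip_width: 38.4
```

```bash
python3 st.py
```

```text
t9.40 pos [623.5 162.3  80.3] yaw 85.63 tilt [-0.001 -0.   ] F [0.2 0.  0.6] M [-0.01  0.03 -0.05] w 38.4 q6 0.33
```

>>> servo_tool:
  targets:
    - {"tx": 0, "ty": 0, "tz": 0, "rx": 0, "ry": 0, "rz": 0, "claw": 255}
    - {"tx": 0, "ty": 0, "tz": 0, "rx": 0, "ry": 0, "rz": 0, "claw": 255}
    - {"tx": 0, "ty": 0, "tz": 0, "rx": 0, "ry": 0, "rz": 0, "claw": 255}
    - {"tx": 0, "ty": 0, "tz": 0, "rx": 0, "ry": 0, "rz": 0, "claw": 255}
  newtons: 20

```text
clock: 9.8
tool_pos: [623.9, 162.4, 80.9]
tool_rot: [[0.076, 0.997, 0.0], [0.997, -0.076, 0.0], [0.0, 0.0, -1.0]]
contact_force: [-0.4, -0.2, 0.4]
grip_width: 11.1
```

```bash
python3 st.py
```

```text
t9.80 pos [623.9 162.4  80.9] yaw 85.62 tilt [0. 0.] F [-0.4 -0.2  0.4] M [-0.09  0.05 -0.04] w 11.1 q6 0.33
```

>>> servo_tool:
  targets:
    - {"tx": 0, "ty": 0, "tz": 0, "rx": 0, "ry": 0, "rz": 0, "claw": 180}
    - {"tx": 0, "ty": 0, "tz": 0, "rx": 0, "ry": 0, "rz": 0, "claw": 180}
    - {"tx": 0, "ty": 0, "tz": 4, "rx": 0, "ry": 0, "rz": 0, "claw": 180}
    - {"tx": 0, "ty": 0, "tz": 4, "rx": 0, "ry": 0, "rz": 0, "claw": 180}
    - {"tx": 0, "ty": 0, "tz": 2, "rx": 0, "ry": 0, "rz": 0, "claw": 180}
    - {"tx": 0, "ty": 0, "tz": 0, "rx": 0, "ry": 0, "rz": 0, "claw": 180}

```text
clock: 10.4
tool_pos: [623.3, 162.3, 70.0]
tool_rot: [[0.076, 0.997, -0.001], [0.997, -0.076, -0.0], [-0.0, -0.001, -1.0]]
contact_force: [0.9, -0.5, 0.3]
grip_width: 25.0
```

>>> servo_tool:
  targets:
    - {"tx": 0, "ty": 0, "tz": 0, "rx": 0, "ry": 0, "rz": 0, "claw": 255}
    - {"tx": 0, "ty": 0, "tz": 0, "rx": 0, "ry": 0, "rz": 0, "claw": 255}
    - {"tx": 0, "ty": 0, "tz": 0, "rx": 0, "ry": 0, "rz": 0, "claw": 255}
    - {"tx": 0, "ty": 0, "tz": 0, "rx": 0, "ry": 0, "rz": 0, "claw": 255}
  newtons: 90

```text
clock: 10.8
tool_pos: [623.7, 162.4, 70.8]
tool_rot: [[0.076, 0.997, -0.0], [0.997, -0.076, 0.0], [0.0, -0.0, -1.0]]
contact_force: [-0.8, 0.1, 1.4]
grip_width: 10.0
```

```bash
python3 st.py
```

```text
t10.80 pos [623.7 162.4  70.8] yaw 85.62 tilt [-0.  0.] F [-0.8  0.1  1.4] M [-0.01  0.22 -0.09] w 10.0 q6 0.33
```

>>> servo_tool:
  targets:
    - {"tx": 0, "ty": 0, "tz": 0, "rx": 0, "ry": 0, "rz": -5, "claw": 255}
    - {"tx": 0, "ty": 0, "tz": 0, "rx": 0, "ry": 0, "rz": -5, "claw": 255}
    - {"tx": 0, "ty": 0, "tz": 0, "rx": 0, "ry": 0, "rz": -3, "claw": 255}
    - {"tx": 0, "ty": 0, "tz": 0, "rx": 0, "ry": 0, "rz": 0, "claw": 255}

```text
clock: 11.2
tool_pos: [623.8, 161.9, 70.9]
tool_rot: [[-0.15, 0.989, 0.0], [0.989, 0.15, -0.001], [-0.001, -0.0, -1.0]]
contact_force: [-1.6, -2.2, 1.4]
grip_width: 9.6
```

```bash
python3 st.py
```

```text
t11.20 pos [623.8 161.9  70.9] yaw 98.63 tilt [ 0.    -0.001] F [-1.6 -2.2  1.4] M [-0.55  0.35  0.06] w 9.6 q6 0.10
```

>>> servo_tool:
  targets:
    - {"tx": 0, "ty": 0, "tz": 0, "rx": 0, "ry": 0, "rz": -2.5, "claw": 255}
    - {"tx": 0, "ty": 0, "tz": 0, "rx": 0, "ry": 0, "rz": 0, "claw": 255}

```text
clock: 11.4
tool_pos: [623.8, 161.8, 70.9]
tool_rot: [[-0.191, 0.982, 0.0], [0.982, 0.191, -0.001], [-0.001, -0.0, -1.0]]
contact_force: [-0.8, -3.6, 2.6]
grip_width: 9.8
```

```bash
python3 st.py;python3 sv.py pics/sv3.png
```

```text
t11.40 pos [623.8 161.8  70.9] yaw 101.01 tilt [ 0.    -0.001] F [-0.8 -3.6  2.6] M [-0.53  0.34 -0.45] w 9.8 q6 0.06
side 0 [207.35434479 225.61371712] [172, 165]
side 73 [205.64004503 202.63151003] [172, 165]
top 0 [202.26095271 131.71784601] [167, 86]
top 73 [198.72729733 127.41581281] [167, 86]
```

View pics/sv3.png

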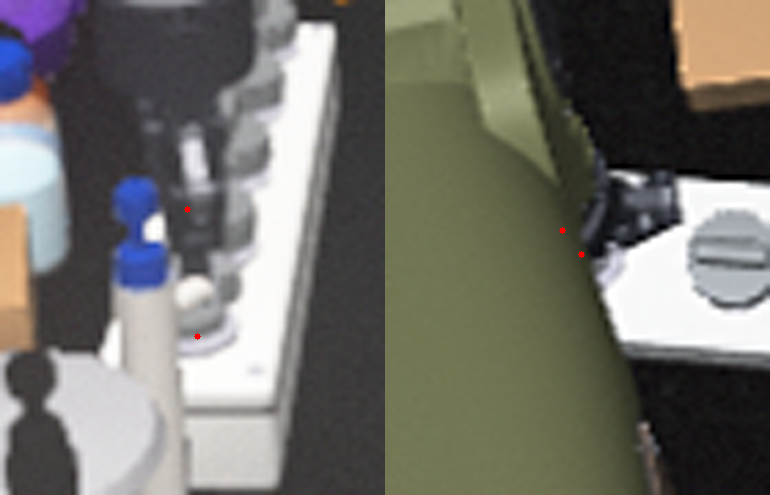

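>>> servo_tool:
  targets:
    - {"tx": 0, "ty": 0, "tz": 0, "rx": 0, "ry": 0, "rz": -2.5, "claw": 255}
    - {"tx": 0, "ty": 0, "tz": 0, "rx": 0, "ry": 0, "rz": 0, "claw": 255}

```text
clock: 11.7
tool_pos: [623.7, 161.6, 70.8]
tool_rot: [[-0.233, 0.973, -0.0], [0.973, 0.233, -0.001], [-0.001, -0.0, -1.0]]
contact_force: [-1.7, -5.4, 3.8]
grip_width: 9.4
```

```bash
python3 st.py
```

```text
t11.70 pos [623.7 161.6  70.8] yaw 103.46 tilt [-0.    -0.001] F [-1.7 -5.4  3.8] M [-0.62  0.46 -1.1 ] w 9.4 q6 0.02
```

>>> servo_tool:
  targets:
    - {"tx": 0, "ty": 0, "tz": 0, "rx": 0, "ry": 0, "rz": 7, "claw": 255}
    - {"tx": 0, "ty": 0, "tz": 0, "rx": 0, "ry": 0, "rz": 7, "claw": 255}
    - {"tx": 0, "ty": 0, "tz": 0, "rx": 0, "ry": 0, "rz": 7, "claw": 255}
    - {"tx": 0, "ty": 0, "tz": 0, "rx": 0, "ry": 0, "rz": 7, "claw": 255}
    - {"tx": 0, "ty": 0, "tz": 0, "rx": 0, "ry": 0, "rz": 4, "claw": 255}
    - {"tx": 0, "ty": 0, "tz": 0, "rx": 0, "ry": 0, "rz": 0, "claw": 255}

```text
clock: 12.3
tool_pos: [623.9, 163.0, 70.9]
tool_rot: [[0.315, 0.949, 0.0], [0.949, -0.315, 0.001], [0.001, -0.0, -1.0]]
contact_force: [-1.9, -0.8, 2.2]
grip_width: 9.9
```

```bash
python3 st.py
```

```text
t12.30 pos [623.9 163.   70.9] yaw 71.61 tilt [0.    0.001] F [-1.9 -0.8  2.2] M [-0.1   0.35 -0.16] w 9.9 q6 0.58
```

>>> servo_tool:
  targets:
    - {"tx": 0, "ty": 0, "tz": 0, "rx": 0, "ry": 0, "rz": 3, "claw": 255}
    - {"tx": 0, "ty": 0, "tz": 0, "rx": 0, "ry": 0, "rz": 2, "claw": 255}
    - {"tx": 0, "ty": 0, "tz": 0, "rx": 0, "ry": 0, "rz": 0, "claw": 255}

```text
clock: 12.6
tool_pos: [623.9, 163.3, 70.8]
tool_rot: [[0.393, 0.92, 0.0], [0.92, -0.393, 0.001], [0.001, -0.0, -1.0]]
contact_force: [-0.9, 1.5, 2.6]
grip_width: 9.7
```

```bash
python3 st.py
```

```text
t12.60 pos [623.9 163.3  70.8] yaw 66.86 tilt [0.    0.001] F [-0.9  1.5  2.6] M [-0.14  0.31  1.3 ] w 9.7 q6 0.66
```

>>> servo_tool:
  targets:
    - {"tx": 0, "ty": 0, "tz": 0, "rx": 0, "ry": 0, "rz": -8, "claw": 255}
    - {"tx": 0, "ty": 0, "tz": 0, "rx": 0, "ry": 0, "rz": -8, "claw": 255}
    - {"tx": 0, "ty": 0, "tz": 0, "rx": 0, "ry": 0, "rz": -8, "claw": 255}
    - {"tx": 0, "ty": 0, "tz": 0, "rx": 0, "ry": 0, "rz": -8, "claw": 255}
    - {"tx": 0, "ty": 0, "tz": 0, "rx": 0, "ry": 0, "rz": -5, "claw": 255}
    - {"tx": 0, "ty": 0, "tz": 0, "rx": 0, "ry": 0, "rz": -2, "claw": 255}
    - {"tx": 0, "ty": 0, "tz": 0, "rx": 0, "ry": 0, "rz": 0, "claw": 255}

```text
clock: 13.3
tool_pos: [623.8, 161.6, 70.8]
tool_rot: [[-0.268, 0.963, -0.0], [0.963, 0.268, -0.001], [-0.001, -0.0, -1.0]]
contact_force: [-2.0, -4.7, 3.8]
grip_width: 9.7
```

```bash
python3 st.py
```

```text
t13.30 pos [623.8 161.6  70.8] yaw 105.54 tilt [-0.    -0.001] F [-2.  -4.7  3.8] M [-0.54  0.49 -0.85] w 9.7 q6 -0.02
```

>>> servo_tool:
  targets:
    - {"tx": 0, "ty": 0, "tz": 0, "rx": 0, "ry": 0, "rz": -1.5, "claw": 255}
    - {"tx": 0, "ty": 0, "tz": 0, "rx": 0, "ry": 0, "rz": 8, "claw": 255}
    - {"tx": 0, "ty": 0, "tz": 0, "rx": 0, "ry": 0, "rz": 8, "claw": 255}
    - {"tx": 0, "ty": 0, "tz": 0, "rx": 0, "ry": 0, "rz": 8, "claw": 255}
    - {"tx": 0, "ty": 0, "tz": 0, "rx": 0, "ry": 0, "rz": 8, "claw": 255}
    - {"tx": 0, "ty": 0, "tz": 0, "rx": 0, "ry": 0, "rz": 8, "claw": 255}
    - {"tx": 0, "ty": 0, "tz": 0, "rx": 0, "ry": 0, "rz": 3, "claw": 255}
    - {"tx": 0, "ty": 0, "tz": 0, "rx": 0, "ry": 0, "rz": 0, "claw": 255}

```text
clock: 14.1
tool_pos: [623.9, 163.3, 70.8]
tool_rot: [[0.433, 0.901, 0.0], [0.901, -0.433, 0.001], [0.001, -0.0, -1.0]]
contact_force: [-1.2, 0.9, 3.0]
grip_width: 10.1
```

```bash
python3 st.py
```

```text
t14.10 pos [623.9 163.3  70.8] yaw 64.35 tilt [0.    0.001] F [-1.2  0.9  3. ] M [-0.18  0.35  1.17] w 10.1 q6 0.70
```

Turn 4 done. Next anticlockwise again (5th).

>>> servo_tool:
  targets:
    - {"tx": 0, "ty": 0, "tz": 0, "rx": 0, "ry": 0, "rz": -8, "claw": 255}
    - {"tx": 0, "ty": 0, "tz": 0, "rx": 0, "ry": 0, "rz": -8, "claw": 255}
    - {"tx": 0, "ty": 0, "tz": 0, "rx": 0, "ry": 0, "rz": -8, "claw": 255}
    - {"tx": 0, "ty": 0, "tz": 0, "rx": 0, "ry": 0, "rz": -8, "claw": 255}
    - {"tx": 0, "ty": 0, "tz": 0, "rx": 0, "ry": 0, "rz": -8, "claw": 255}
    - {"tx": 0, "ty": 0, "tz": 0, "rx": 0, "ry": 0, "rz": -5, "claw": 255}
    - {"tx": 0, "ty": 0, "tz": 0, "rx": 0, "ry": 0, "rz": 0, "claw": 255}

```text
clock: 14.8
tool_pos: [623.8, 161.5, 70.8]
tool_rot: [[-0.326, 0.945, 0.0], [0.945, 0.326, -0.001], [-0.001, -0.0, -1.0]]
contact_force: [-1.2, -4.9, 4.5]
grip_width: 9.6
```

```bash
python3 st.py
```

```text
t14.80 pos [623.8 161.5  70.8] yaw 109.05 tilt [ 0.    -0.001] F [-1.2 -4.9  4.5] M [-0.75  0.43 -1.02] w 9.6 q6 -0.08
```

>>> servo_tool:
  targets:
    - {"tx": 0, "ty": 0, "tz": 0, "rx": 0, "ry": 0, "rz": -0.5, "claw": 255}
    - {"tx": 0, "ty": 0, "tz": 0, "rx": 0, "ry": 0, "rz": 8.5, "claw": 255}
    - {"tx": 0, "ty": 0, "tz": 0, "rx": 0, "ry": 0, "rz": 8.5, "claw": 255}
    - {"tx": 0, "ty": 0, "tz": 0, "rx": 0, "ry": 0, "rz": 8.5, "claw": 255}
    - {"tx": 0, "ty": 0, "tz": 0, "rx": 0, "ry": 0, "rz": 8.5, "claw": 255}
    - {"tx": 0, "ty": 0, "tz": 0, "rx": 0, "ry": 0, "rz": 8, "claw": 255}
    - {"tx": 0, "ty": 0, "tz": 0, "rx": 0, "ry": 0, "rz": 5, "claw": 255}
    - {"tx": 0, "ty": 0, "tz": 0, "rx": 0, "ry": 0, "rz": 0, "claw": 255}

```text
clock: 15.6
tool_pos: [624.0, 163.4, 70.8]
tool_rot: [[0.46, 0.888, 0.0], [0.888, -0.46, 0.002], [0.002, -0.0, -1.0]]
contact_force: [-1.0, 1.5, 3.0]
grip_width: 9.6
```

```bash
python3 st.py
```

```text
t15.60 pos [624.  163.4  70.8] yaw 62.60 tilt [0.    0.002] F [-1.   1.5  3. ] M [ 0.14  0.3  -0.11] w 9.6 q6 0.73
```

>>> servo_tool:
  targets:
    - {"tx": 0, "ty": 0, "tz": 0, "rx": 0, "ry": 0, "rz": 2.5, "claw": 255}
    - {"tx": 0, "ty": 0, "tz": 0, "rx": 0, "ry": 0, "rz": 0, "claw": 255}

```text
clock: 15.8
tool_pos: [624.0, 163.4, 70.8]
tool_rot: [[0.496, 0.868, 0.0], [0.868, -0.496, 0.002], [0.002, -0.001, -1.0]]
contact_force: [-1.9, 2.3, 2.4]
grip_width: 9.7
```

```bash
python3 st.py
```

```text
t15.80 pos [624.  163.4  70.8] yaw 60.25 tilt [0.    0.002] F [-1.9  2.3  2.4] M [0.44 0.2  0.05] w 9.7 q6 0.77
```

>>> servo_tool:
  targets:
    - {"tx": 0, "ty": 0, "tz": 0, "rx": 0, "ry": 0, "rz": 2.5, "claw": 255}
    - {"tx": 0, "ty": 0, "tz": 0, "rx": 0, "ry": 0, "rz": 0, "claw": 255}

```text
clock: 16.0
tool_pos: [624.0, 163.4, 70.8]
tool_rot: [[0.531, 0.847, 0.0], [0.847, -0.531, 0.001], [0.001, -0.0, -1.0]]
contact_force: [-0.8, 1.7, 2.5]
grip_width: 9.9
```

```bash
python3 st.py
```

```text
t16.00 pos [624.  163.4  70.8] yaw 57.90 tilt [0.    0.001] F [-0.8  1.7  2.5] M [0.42 0.12 1.41] w 9.9 q6 0.82
```

>>> servo_tool:
  targets:
    - {"tx": 0, "ty": 0, "tz": 0, "rx": 0, "ry": 0, "rz": -8.5, "claw": 255}
    - {"tx": 0, "ty": 0, "tz": 0, "rx": 0, "ry": 0, "rz": -8.5, "claw": 255}
    - {"tx": 0, "ty": 0, "tz": 0, "rx": 0, "ry": 0, "rz": -8.5, "claw": 255}
    - {"tx": 0, "ty": 0, "tz": 0, "rx": 0, "ry": 0, "rz": -8.5, "claw": 255}
    - {"tx": 0, "ty": 0, "tz": 0, "rx": 0, "ry": 0, "rz": -8.5, "claw": 255}
    - {"tx": 0, "ty": 0, "tz": 0, "rx": 0, "ry": 0, "rz": -8.5, "claw": 255}
    - {"tx": 0, "ty": 0, "tz": 0, "rx": 0, "ry": 0, "rz": -4, "claw": 255}
    - {"tx": 0, "ty": 0, "tz": 0, "rx": 0, "ry": 0, "rz": 0, "claw": 255}

```text
clock: 16.8
tool_pos: [623.9, 161.3, 70.8]
tool_rot: [[-0.385, 0.923, 0.0], [0.923, 0.385, -0.002], [-0.002, -0.001, -1.0]]
contact_force: [-1.5, -4.3, 5.7]
grip_width: 9.7
```

```bash
python3 st.py
```

```text
t16.80 pos [623.9 161.3  70.8] yaw 112.67 tilt [ 0.    -0.002] F [-1.5 -4.3  5.7] M [-0.81  0.25  0.06] w 9.7 q6 -0.14
```

>>> servo_tool:
  targets:
    - {"tx": 0, "ty": 0, "tz": 0, "rx": 0, "ry": 0, "rz": -3, "claw": 255}
    - {"tx": 0, "ty": 0, "tz": 0, "rx": 0, "ry": 0, "rz": 0, "claw": 255}

```text
clock: 17.0
tool_pos: [623.9, 161.2, 70.8]
tool_rot: [[-0.431, 0.902, 0.0], [0.902, 0.431, -0.002], [-0.002, -0.001, -1.0]]
contact_force: [0.3, -3.6, 4.7]
grip_width: 9.9
```

```bash
python3 st.py
```

```text
t17.00 pos [623.9 161.2  70.8] yaw 115.55 tilt [ 0.    -0.002] F [ 0.3 -3.6  4.7] M [-1.13  0.15  0.1 ] w 9.9 q6 -0.19
```

Free. Opening on to the stop near yaw 176.

>>> servo_tool:
  targets:
    - {"tx": 0, "ty": 0, "tz": 0, "rx": 0, "ry": 0, "rz": -8, "claw": 255}
    - {"tx": 0, "ty": 0, "tz": 0, "rx": 0, "ry": 0, "rz": -8, "claw": 255}
    - {"tx": 0, "ty": 0, "tz": 0, "rx": 0, "ry": 0, "rz": -8, "claw": 255}
    - {"tx": 0, "ty": 0, "tz": 0, "rx": 0, "ry": 0, "rz": -8, "claw": 255}
    - {"tx": 0, "ty": 0, "tz": 0, "rx": 0, "ry": 0, "rz": 0, "claw": 255}

```text
clock: 17.5
tool_pos: [624.8, 160.2, 70.8]
tool_rot: [[-0.844, 0.536, 0.002], [0.536, 0.844, -0.004], [-0.004, -0.002, -1.0]]
contact_force: [1.1, -7.9, 4.2]
grip_width: 9.8
```

```bash
python3 st.py
```

```text
t17.50 pos [624.8 160.2  70.8] yaw 147.62 tilt [ 0.002 -0.004] F [ 1.1 -7.9  4.2] M [-1.67 -0.32  0.07] w 9.8 q6 -0.75
```

>>> servo_tool:
  targets:
    - {"tx": 0, "ty": 0, "tz": 0, "rx": 0, "ry": 0, "rz": -8, "claw": 255}
    - {"tx": 0, "ty": 0, "tz": 0, "rx": 0, "ry": 0, "rz": -8, "claw": 255}
    - {"tx": 0, "ty": 0, "tz": 0, "rx": 0, "ry": 0, "rz": -8, "claw": 255}
    - {"tx": 0, "ty": 0, "tz": 0, "rx": 0, "ry": 0, "rz": -3, "claw": 255}
    - {"tx": 0, "ty": 0, "tz": 0, "rx": 0, "ry": 0, "rz": 0, "claw": 255}

```text
clock: 18.0
tool_pos: [625.9, 159.8, 70.8]
tool_rot: [[-0.995, 0.096, 0.004], [0.096, 0.995, -0.005], [-0.004, -0.004, -1.0]]
contact_force: [3.8, -9.4, 0.5]
grip_width: 9.5
```

```bash
python3 st.py
```

```text
t18.00 pos [625.9 159.8  70.8] yaw 174.49 tilt [ 0.004 -0.005] F [ 3.8 -9.4  0.5] M [-1.87 -0.92  0.03] w 9.5 q6 -1.22
```

>>> servo_tool:
  targets:
    - {"tx": 0, "ty": 0, "tz": 0, "rx": 0, "ry": 0, "rz": -2, "claw": 255}
    - {"tx": 0, "ty": 0, "tz": 0, "rx": 0, "ry": 0, "rz": 0, "claw": 255}
    - {"tx": 0, "ty": 0, "tz": 0, "rx": 0, "ry": 0, "rz": 0, "claw": 160}
    - {"tx": 0, "ty": 0, "tz": 0, "rx": 0, "ry": 0, "rz": 0, "claw": 160}
    - {"tx": 0, "ty": 0, "tz": 0, "rx": 0, "ry": 0, "rz": 0, "claw": 160}
    - {"tx": 0, "ty": 0, "tz": -30, "rx": 0, "ry": 0, "rz": 0, "claw": 160}
    - {"tx": 0, "ty": 0, "tz": -30, "rx": 0, "ry": 0, "rz": 0, "claw": 160}
    - {"tx": 0, "ty": 0, "tz": 0, "rx": 0, "ry": 0, "rz": 0, "claw": 160}

```text
clock: 18.8
tool_pos: [626.5, 163.7, 135.2]
tool_rot: [[-0.998, 0.059, 0.007], [0.059, 0.998, 0.002], [-0.007, 0.003, -1.0]]
contact_force: [0.9, -0.3, 0.9]
grip_width: 31.8
```

```bash
python3 st.py;python3 sv.py pics/sv4.png
```

```text
t18.80 pos [626.5 163.7 135.2] yaw 176.63 tilt [0.007 0.002] F [ 0.9 -0.3  0.9] M [0. 0. 0.] w 31.8 q6 -1.26
side 0 [204.7665975  205.82071338] [169, 145]
side 73 [202.91602576 181.49576382] [169, 145]
top 0 [198.46278016 126.9321952 ] [163, 81]
top 73 [194.53526879 122.14145119] [163, 81]
```

View pics/sv4.png

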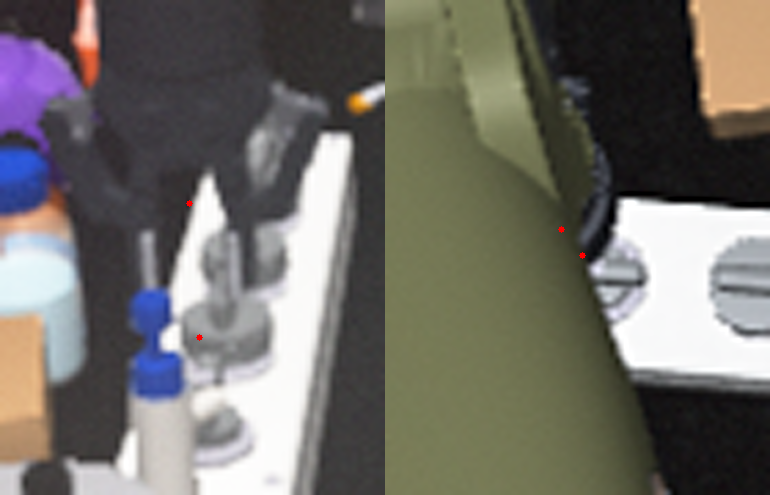

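>>> servo_tool:
  targets:
    - {"tx": 0.5, "ty": -27.7, "tz": 0, "rx": 0, "ry": 0, "rz": 0.3, "claw": 150}
    - {"tx": 0.5, "ty": -27.7, "tz": 0, "rx": 0, "ry": 0, "rz": 0.3, "claw": 150}
    - {"tx": 0.6, "ty": -27.8, "tz": 0, "rx": 0, "ry": 0, "rz": 0, "claw": 150}
    - {"tx": 0, "ty": 0, "tz": 0, "rx": 0, "ry": 0, "rz": 0, "claw": 150}
    - {"tx": 0, "ty": 0, "tz": 0, "rx": 0, "ry": 0, "rz": 0, "claw": 150}
    - {"tx": 0, "ty": 0, "tz": 0, "rx": 0, "ry": 0, "rz": 0, "claw": 150}

```text
clock: 19.5
tool_pos: [616.5, 80.3, 129.9]
tool_rot: [[-0.998, 0.069, -0.001], [0.069, 0.998, 0.0], [0.001, 0.0, -1.0]]
contact_force: [0.5, 0.1, -0.0]
grip_width: 35.3
```

```bash
python3 st.py;python3 sv.py pics/sv5.png
```

```text
t19.50 pos [616.5  80.3 129.9] yaw 176.06 tilt [-0.001  0.   ] F [ 0.5  0.1 -0. ] M [0.02 0.07 0.  ] w 35.3 q6 -1.37
side 0 [210.24844631 192.74265657] [175, 132]
side 73 [208.69028678 169.68387882] [175, 132]
top 0 [229.05013302 131.32772631] [194, 86]
top 73 [226.87429713 126.80370201] [194, 86]
```

View pics/sv5.png

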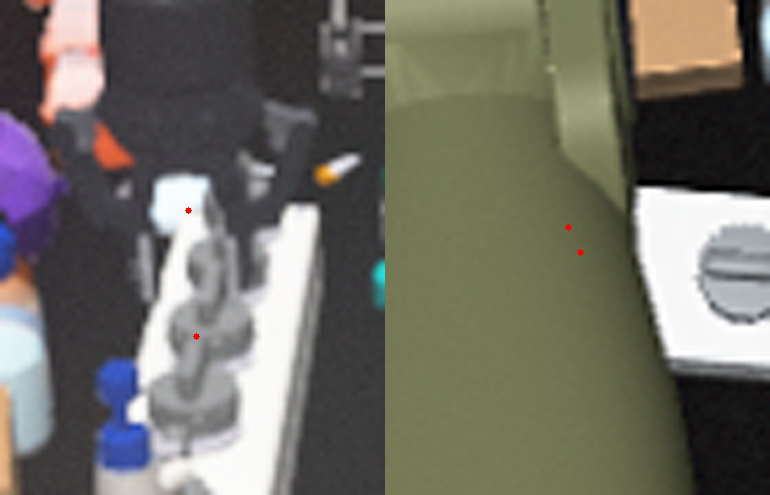

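>>> servo_tool:
  targets:
    - {"tx": -1.5, "ty": 0.3, "tz": 20, "rx": 0, "ry": 0, "rz": 0, "claw": 150}
    - {"tx": 0, "ty": 0, "tz": 20, "rx": 0, "ry": 0, "rz": 0, "claw": 150}
    - {"tx": 0, "ty": 0, "tz": 4, "rx": 0, "ry": 0, "rz": 0, "claw": 150}
    - {"tx": 0, "ty": 0, "tz": 0, "rx": 0, "ry": 0, "rz": 0, "claw": 150}
    - {"tx": 0, "ty": 0, "tz": 0, "rx": 0, "ry": 0, "rz": 0, "claw": 150}

```text
clock: 20.1
tool_pos: [618.9, 80.1, 87.5]
tool_rot: [[-0.998, 0.069, 0.001], [0.069, 0.998, 0.0], [-0.001, 0.0, -1.0]]
contact_force: [0.4, 0.5, 0.6]
grip_width: 35.3
```

>>> servo_tool:
  targets:
    - {"tx": 0, "ty": 0, "tz": 0, "rx": 0, "ry": 0, "rz": 0, "claw": 255}
    - {"tx": 0, "ty": 0, "tz": 0, "rx": 0, "ry": 0, "rz": 0, "claw": 255}
    - {"tx": 0, "ty": 0, "tz": 0, "rx": 0, "ry": 0, "rz": 0, "claw": 255}
    - {"tx": 0, "ty": 0, "tz": 0, "rx": 0, "ry": 0, "rz": 0, "claw": 255}
  newtons: 25

```text
clock: 20.5
tool_pos: [619.3, 79.9, 87.8]
tool_rot: [[-0.998, 0.069, 0.002], [0.069, 0.998, 0.0], [-0.002, 0.001, -1.0]]
contact_force: [-0.4, -0.3, 4.4]
grip_width: 10.7
```

```bash
python3 st.py
```

```text
t20.50 pos [619.3  79.9  87.8] yaw 176.03 tilt [0.002 0.   ] F [-0.4 -0.3  4.4] M [ 0.07 -0.07  0.03] w 10.7 q6 -1.37
```

>>> servo_tool:
  targets:
    - {"tx": 0, "ty": 0, "tz": 0, "rx": 0, "ry": 0, "rz": 0, "claw": 190}
    - {"tx": 0, "ty": 0.8, "tz": 0, "rx": 0, "ry": 0, "rz": 0, "claw": 190}
    - {"tx": 0, "ty": 0, "tz": 5, "rx": 0, "ry": 0, "rz": 0, "claw": 190}
    - {"tx": 0, "ty": 0, "tz": 0, "rx": 0, "ry": 0, "rz": 0, "claw": 190}
    - {"tx": 0, "ty": 0, "tz": 0, "rx": 0, "ry": 0, "rz": 0, "claw": 255}
    - {"tx": 0, "ty": 0, "tz": 0, "rx": 0, "ry": 0, "rz": 0, "claw": 255}
    - {"tx": 0, "ty": 0, "tz": 0, "rx": 0, "ry": 0, "rz": 0, "claw": 255}
    - {"tx": 0, "ty": 0, "tz": 0, "rx": 0, "ry": 0, "rz": 0, "claw": 255}
  newtons: 80

```text
clock: 21.3
tool_pos: [618.7, 80.4, 81.4]
tool_rot: [[-0.998, 0.069, 0.0], [0.069, 0.998, -0.0], [-0.0, -0.0, -1.0]]
contact_force: [3.1, -0.2, -4.0]
grip_width: 10.2
```

```bash
python3 st.py
```

```text
t21.30 pos [618.7  80.4  81.4] yaw 176.02 tilt [ 0. -0.] F [ 3.1 -0.2 -4. ] M [-0.14 -0.71  0.05] w 10.2 q6 -1.37
```

>>> servo_tool:
  targets:
    - {"tx": -0.5, "ty": 0, "tz": 2, "rx": 0, "ry": 0, "rz": 0, "claw": 255}
    - {"tx": 0, "ty": 0, "tz": 2, "rx": 0, "ry": 0, "rz": 0, "claw": 255}
    - {"tx": 0, "ty": 0, "tz": 2, "rx": 0, "ry": 0, "rz": 0, "claw": 255}
    - {"tx": 0, "ty": 0, "tz": 0, "rx": 0, "ry": 0, "rz": 0, "claw": 255}

```text
clock: 21.7
tool_pos: [618.9, 80.4, 76.8]
tool_rot: [[-0.998, 0.069, 0.0], [0.069, 0.998, -0.0], [-0.0, -0.0, -1.0]]
contact_force: [-1.8, -1.7, 7.2]
grip_width: 9.8
```

```bash
python3 st.py
```

```text
t21.70 pos [618.9  80.4  76.8] yaw 176.03 tilt [ 0. -0.] F [-1.8 -1.7  7.2] M [-0.24  0.44  0.03] w 9.8 q6 -1.37
```

>>> servo_tool:
  targets:
    - {"tx": 0, "ty": 0, "tz": 2, "rx": 0, "ry": 0, "rz": 0, "claw": 255}
    - {"tx": 0, "ty": 0, "tz": 1, "rx": 0, "ry": 0, "rz": 0, "claw": 255}
    - {"tx": 0, "ty": 0, "tz": 0, "rx": 0, "ry": 0, "rz": 0, "claw": 255}

```text
clock: 22.0
tool_pos: [619.0, 80.4, 75.5]
tool_rot: [[-0.998, 0.069, 0.001], [0.069, 0.998, 0.0], [-0.001, 0.0, -1.0]]
contact_force: [-6.5, -0.9, 17.2]
grip_width: 9.9
```

```bash
python3 st.py
```

```text
t22.00 pos [619.   80.4  75.5] yaw 176.03 tilt [0.001 0.   ] F [-6.5 -0.9 17.2] M [-0.38  1.48  0.04] w 9.9 q6 -1.37
```

>>> servo_tool:
  targets:
    - {"tx": 0.6, "ty": 0, "tz": 0, "rx": 0, "ry": 0, "rz": -6, "claw": 255}
    - {"tx": 0, "ty": 0, "tz": 0, "rx": 0, "ry": 0, "rz": -8, "claw": 255}
    - {"tx": 0, "ty": 0, "tz": 0, "rx": 0, "ry": 0, "rz": -8, "claw": 255}
    - {"tx": 0, "ty": 0, "tz": 0, "rx": 0, "ry": 0, "rz": -8, "claw": 255}
    - {"tx": 0, "ty": 0, "tz": 0, "rx": 0, "ry": 0, "rz": -8, "claw": 255}
    - {"tx": 0, "ty": 0, "tz": 0, "rx": 0, "ry": 0, "rz": -8, "claw": 255}
    - {"tx": 0, "ty": 0, "tz": 0, "rx": 0, "ry": 0, "rz": -8, "claw": 255}
    - {"tx": 0, "ty": 0, "tz": 0, "rx": 0, "ry": 0, "rz": -6, "claw": 255}

```text
clock: 22.8
tool_pos: [619.2, 81.1, 75.5]
tool_rot: [[-0.555, -0.832, 0.003], [-0.832, 0.555, 0.001], [-0.002, -0.001, -1.0]]
contact_force: [-4.2, 1.0, 16.1]
grip_width: 9.9
```

```bash
python3 st.py
```

```text
t22.80 pos [619.2  81.1  75.5] yaw -123.68 tilt [0.003 0.001] F [-4.2  1.  16.1] M [-0.09  1.02 -0.12] w 9.9 q6 -2.42
```

>>> servo_tool:
  targets:
    - {"tx": 0, "ty": 0, "tz": 0, "rx": 0, "ry": 0, "rz": -3, "claw": 255}
    - {"tx": 0, "ty": 0, "tz": 0, "rx": 0, "ry": 0, "rz": 0, "claw": 255}

```text
clock: 23.0
tool_pos: [619.1, 80.9, 75.5]
tool_rot: [[-0.514, -0.858, 0.003], [-0.858, 0.514, 0.001], [-0.002, -0.002, -1.0]]
contact_force: [-3.8, -1.1, 15.5]
grip_width: 9.9
```

```bash
python3 st.py
```

```text
t23.00 pos [619.1  80.9  75.5] yaw -120.91 tilt [0.003 0.001] F [-3.8 -1.1 15.5] M [-0.19  0.94 -0.1 ] w 9.9 q6 -2.47
```

>>> servo_tool:
  targets:
    - {"tx": 0, "ty": 0, "tz": 0, "rx": 0, "ry": 0, "rz": -3, "claw": 255}
    - {"tx": 0, "ty": 0, "tz": 0, "rx": 0, "ry": 0, "rz": 0, "claw": 255}

```text
clock: 23.2
tool_pos: [619.0, 80.5, 75.5]
tool_rot: [[-0.469, -0.883, 0.002], [-0.883, 0.469, 0.0], [-0.001, -0.002, -1.0]]
contact_force: [-4.0, 0.1, 15.1]
grip_width: 9.9
```

```bash
python3 st.py
```

```text
t23.20 pos [619.   80.5  75.5] yaw -117.95 tilt [0.002 0.   ] F [-4.   0.1 15.1] M [-0.42  1.05 -0.3 ] w 9.9 q6 -2.52
```

>>> servo_tool:
  targets:
    - {"tx": 0, "ty": 0, "tz": -4, "rx": 0, "ry": 0, "rz": 0, "claw": 255}
    - {"tx": 0, "ty": 0, "tz": -4, "rx": 0, "ry": 0, "rz": 0, "claw": 255}
    - {"tx": 0, "ty": 0, "tz": -5, "rx": 0, "ry": 0, "rz": 0, "claw": 255}
    - {"tx": 0, "ty": 0, "tz": 0, "rx": 0, "ry": 0, "rz": 0, "claw": 255}

```text
clock: 23.6
tool_pos: [618.5, 80.2, 86.4]
tool_rot: [[-0.469, -0.883, 0.0], [-0.883, 0.469, -0.001], [0.0, -0.0, -1.0]]
contact_force: [1.0, -2.3, 0.2]
grip_width: 9.9
```

```bash
python3 st.py
```

```text
t23.60 pos [618.5  80.2  86.4] yaw -117.96 tilt [ 0.    -0.001] F [ 1.  -2.3  0.2] M [-0.54 -0.25 -0.04] w 9.9 q6 -2.52
```

>>> servo_tool:
  targets:
    - {"tx": 0, "ty": 0, "tz": -10, "rx": 0, "ry": 0, "rz": 0, "claw": 255}
    - {"tx": 0, "ty": 0, "tz": -20, "rx": 0, "ry": 0, "rz": 0, "claw": 255}
    - {"tx": 0, "ty": 0, "tz": -25, "rx": 0, "ry": 0, "rz": 0, "claw": 255}
    - {"tx": 0, "ty": 0, "tz": 0, "rx": 0, "ry": 0, "rz": 0, "claw": 255}

```text
clock: 24.0
tool_pos: [620.2, 81.3, 144.6]
tool_rot: [[-0.469, -0.883, 0.005], [-0.883, 0.469, 0.002], [-0.004, -0.003, -1.0]]
contact_force: [0.6, 0.3, -0.4]
grip_width: 10.1
```

```bash
python3 st.py;python3 sv.py pics/sv6.png; python3 -c "
from h import *
c=camera('top');print(tray(c))"
```

```text
t24.00 pos [620.2  81.3 144.6] yaw -117.94 tilt [0.005 0.002] F [ 0.6  0.3 -0.4] M [ 0.03 -0.04  0.02] w 10.1 q6 -2.52
side 0 [208.62413359 188.41848657] [173, 128]
side 73 [207.00539255 165.0642458 ] [173, 128]
top 0 [228.27259705 129.09991635] [193, 84]
top 73 [226.0272304  124.39620552] [193, 84]
((431.30517578125, -34.03432083129883), (119.22563171386719, 92.45641326904297), 4.8314738273620605)
```

View pics/sv6.png

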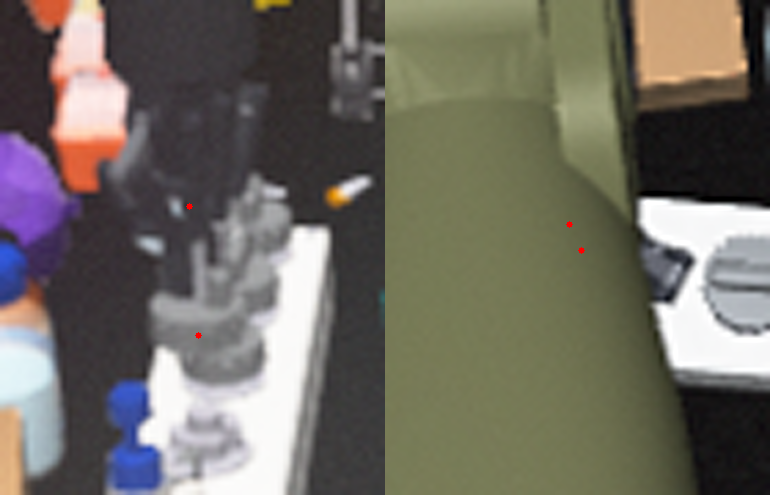

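```bash
cat >> h.py <<'E'
def trays(c,roi=(238,190,312,256)):
    im=c["color"];g=im.min(2);x0,y0,x1,y1=roi;m=np.zeros(g.shape,np.uint8);m[y0:y1,x0:x1]=(g[y0:y1,x0:x1]>95)*255
    m=cv2.morphologyEx(m,cv2.MORPH_OPEN,np.ones((3,3)))
    k=big(m);P=np.array([ray(c,p[0],18)[:2] for p in k],np.float32)
    return cv2.minAreaRect(P),cv2.boundingRect(k)
E
python3 - <<'E'
from h import *
c=camera("side");print(trays(c));im=c["color"]
T=np.array([423.8,55.1]);a=math.radians(4.8);ux=np.array([math.cos(a),math.sin(a)]);uy=np.array([-ux[1],ux[0]])
o=cv2.resize(im[180:270,215:330],None,fx=6,fy=6,interpolation=cv2.INTER_CUBIC)
for sx in(-60,60):
  for sy in(-135,135):
    p=proj(c,[*(T+ux*sx+uy*sy),18]);cv2.circle(o,(int((p[0]+.5-215)*6),int((p[1]+.5-180)*6)),3,(0,0,255),-1)
cv2.imwrite("pics/tr1.png",o)
E
```

```text
(((423.479248046875, 77.77925109863281), (124.37447357177734, 331.1803894042969), 4.385281085968018), (251, 196, 54, 60))
```

View pics/tr1.png

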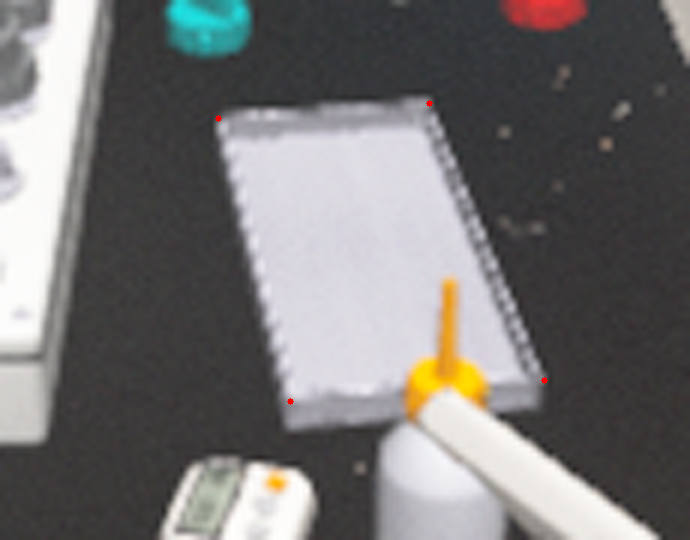

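>>> servo_tool:
  targets:
    - {"tx": 6.2, "ty": 35.3, "tz": 0, "rx": 0, "ry": 0, "rz": 0, "claw": 255}
    - {"tx": 6.2, "ty": 35.3, "tz": 0, "rx": 0, "ry": 0, "rz": 0, "claw": 255}
    - {"tx": 6.2, "ty": 35.3, "tz": 0, "rx": 0, "ry": 0, "rz": 0, "claw": 255}
    - {"tx": 6.1, "ty": 35.2, "tz": 0, "rx": 0, "ry": 0, "rz": 0, "claw": 255}
    - {"tx": 6.1, "ty": 35.2, "tz": 0, "rx": 0, "ry": 0, "rz": 0, "claw": 255}
    - {"tx": 6.1, "ty": 35.3, "tz": 0, "rx": 0, "ry": 0, "rz": 0, "claw": 255}
    - {"tx": 0, "ty": 0, "tz": 0, "rx": 0, "ry": 0, "rz": 0, "claw": 255}

```text
clock: 24.9
tool_pos: [408.7, 147.2, 139.2]
tool_rot: [[-0.467, -0.884, -0.005], [-0.884, 0.467, -0.001], [0.003, 0.004, -1.0]]
contact_force: [0.7, 0.2, -0.5]
grip_width: 10.1
```

>>> servo_tool:
  targets:
    - {"tx": 0, "ty": 0, "tz": 0, "rx": 0, "ry": 0, "rz": 8.3, "claw": 255}
    - {"tx": 0, "ty": 0, "tz": 0, "rx": 0, "ry": 0, "rz": 8.3, "claw": 255}
    - {"tx": 0, "ty": 0, "tz": 0, "rx": 0, "ry": 0, "rz": 8.3, "claw": 255}
    - {"tx": 0, "ty": 0, "tz": 20, "rx": 0, "ry": 0, "rz": 8.3, "claw": 255}
    - {"tx": 0, "ty": 0, "tz": 20, "rx": 0, "ry": 0, "rz": 8.3, "claw": 255}
    - {"tx": 0, "ty": 0, "tz": 20, "rx": 0, "ry": 0, "rz": 8.3, "claw": 255}
    - {"tx": 0, "ty": 0, "tz": 10, "rx": 0, "ry": 0, "rz": 8.3, "claw": 255}
    - {"tx": 0, "ty": 0, "tz": 0, "rx": 0, "ry": 0, "rz": 0, "claw": 255}

```text
clock: 25.7
tool_pos: [412.4, 146.3, 68.6]
tool_rot: [[-0.998, -0.068, -0.004], [-0.068, 0.998, -0.001], [0.004, -0.001, -1.0]]
contact_force: [0.5, 0.6, -1.5]
grip_width: 10.1
```

```bash
python3 st.py;python3 sv.py pics/sv7.png
```

```text
t25.70 pos [412.4 146.3  68.6] yaw -176.10 tilt [-0.004 -0.001] F [ 0.5  0.6 -1.5] M [-0.    0.03  0.01] w 10.1 q6 -1.30
side 0 [282.96163908 220.90148972] [247, 160]
side 73 [283.61751861 198.25889357] [247, 160]
top 0 [206.22654558 205.61056311] [171, 160]
top 73 [202.88902241 205.31853121] [171, 160]
```

View pics/sv7.png

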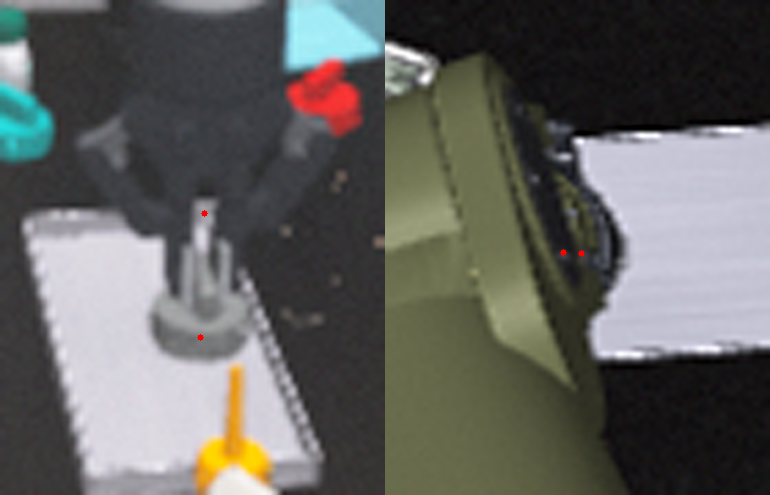

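>>> servo_tool:
  targets:
    - {"tx": -1.5, "ty": 1, "tz": 18, "rx": 0, "ry": 0, "rz": 0, "claw": 255}
    - {"tx": -1.5, "ty": 1, "tz": 18, "rx": 0, "ry": 0, "rz": 0, "claw": 255}
    - {"tx": 0, "ty": 0, "tz": 16, "rx": 0, "ry": 0, "rz": 0, "claw": 255}
    - {"tx": 0, "ty": 0, "tz": 5, "rx": 0, "ry": 0, "rz": 0, "claw": 255}
    - {"tx": 0, "ty": 0, "tz": 0, "rx": 0, "ry": 0, "rz": 0, "claw": 255}
    - {"tx": 0, "ty": 0, "tz": 0, "rx": 0, "ry": 0, "rz": 0, "claw": 255}

```text
clock: 26.4
tool_pos: [417.7, 149.6, 14.5]
tool_rot: [[-0.998, -0.069, 0.001], [-0.069, 0.998, 0.0], [-0.001, 0.0, -1.0]]
contact_force: [-0.7, -1.0, -0.3]
grip_width: 10.0
```

```bash
python3 st.py
```

```text
t26.40 pos [417.7 149.6  14.5] yaw -176.02 tilt [0.001 0.   ] F [-0.7 -1.  -0.3] M [-0.02 -0.01  0.03] w 10.0 q6 -1.30
```

>>> servo_tool:
  targets:
    - {"tx": 0, "ty": 0, "tz": 4, "rx": 0, "ry": 0, "rz": 0, "claw": 255}
    - {"tx": 0, "ty": 0, "tz": 3, "rx": 0, "ry": 0, "rz": 0, "claw": 255}
    - {"tx": 0, "ty": 0, "tz": 2, "rx": 0, "ry": 0, "rz": 0, "claw": 255}
    - {"tx": 0, "ty": 0, "tz": 0, "rx": 0, "ry": 0, "rz": 0, "claw": 255}

```text
clock: 26.8
tool_pos: [417.2, 149.4, 4.8]
tool_rot: [[-0.998, -0.069, 0.0], [-0.069, 0.998, 0.0], [-0.0, 0.0, -1.0]]
contact_force: [0.7, 0.4, -0.7]
grip_width: 9.5
```

```bash
python3 st.py
```

```text
t26.80 pos [417.2 149.4   4.8] yaw -176.07 tilt [0. 0.] F [ 0.7  0.4 -0.7] M [ 0.02 -0.03 -0.  ] w 9.5 q6 -1.30
```

>>> servo_tool:
  targets:
    - {"tx": 0, "ty": 0, "tz": 1.5, "rx": 0, "ry": 0, "rz": 0, "claw": 255}
    - {"tx": 0, "ty": 0, "tz": 0, "rx": 0, "ry": 0, "rz": 0, "claw": 255}

```text
clock: 27.0
tool_pos: [417.5, 149.5, 4.3]
tool_rot: [[-0.998, -0.069, 0.001], [-0.069, 0.998, 0.0], [-0.001, 0.0, -1.0]]
contact_force: [-3.6, -1.7, 14.8]
grip_width: 9.9
```

```bash
python3 st.py
```

```text
t27.00 pos [417.5 149.5   4.3] yaw -176.07 tilt [0.001 0.   ] F [-3.6 -1.7 14.8] M [-0.36  1.01  0.08] w 9.9 q6 -1.30
```

>>> servo_tool:
  targets:
    - {"tx": 0, "ty": 0, "tz": -1, "rx": 0, "ry": 0, "rz": 0, "claw": 170}
    - {"tx": 0, "ty": 0, "tz": 0, "rx": 0, "ry": 0, "rz": 0, "claw": 170}
    - {"tx": 0, "ty": 0, "tz": 0, "rx": 0, "ry": 0, "rz": 0, "claw": 170}
    - {"tx": 0, "ty": 0, "tz": -25, "rx": 0, "ry": 0, "rz": 0, "claw": 150}
    - {"tx": 0, "ty": 0, "tz": -40, "rx": 0, "ry": 0, "rz": 0, "claw": 150}
    - {"tx": 0, "ty": 0, "tz": -40, "rx": 0, "ry": 0, "rz": 0, "claw": 150}
    - {"tx": 0, "ty": 0, "tz": -25, "rx": 0, "ry": 0, "rz": 0, "claw": 150}
    - {"tx": 0, "ty": 0, "tz": 0, "rx": 0, "ry": 0, "rz": 0, "claw": 150}

```text
clock: 27.8
tool_pos: [419.7, 150.3, 137.7]
tool_rot: [[-0.998, -0.069, 0.006], [-0.069, 0.998, 0.002], [-0.006, 0.002, -1.0]]
contact_force: [1.4, -0.0, -0.8]
grip_width: 35.0
```

```bash
python3 st.py;python3 sv.py pics/sv8.png
```

```text
t27.80 pos [419.7 150.3 137.7] yaw -176.07 tilt [0.006 0.002] F [ 1.4 -0.  -0.8] M [ 0.07 -0.03  0.01] w 35.0 q6 -1.30
side 0 [281.0877936  200.28961328] [246, 140]
side 73 [281.70605249 176.22345841] [246, 140]
top 0 [201.65573676 202.62774171] [166, 157]
top 73 [197.87410446 202.14816661] [166, 157]
```

View pics/sv8.png

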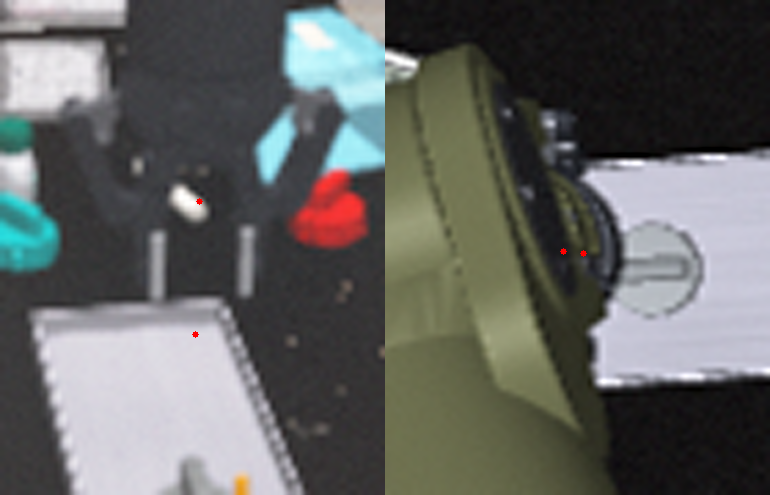

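```bash
python3 - <<'E'
from h import *
c=camera("top");print(ray(c,(215,205.7),22))
s=camera("side")
print(proj(s,[417.5,149.5,22]),proj(c,[417.5,149.5,22]))
cv2.imwrite("pics/a1.png",s["color"][170:290,200:360].repeat(4,0).repeat(4,1))
E
```

```text
[412.97617978 126.25719488  22.        ]
[280.92291944 235.33146725] [207.13852055 204.04565382]
```

View pics/a1.png

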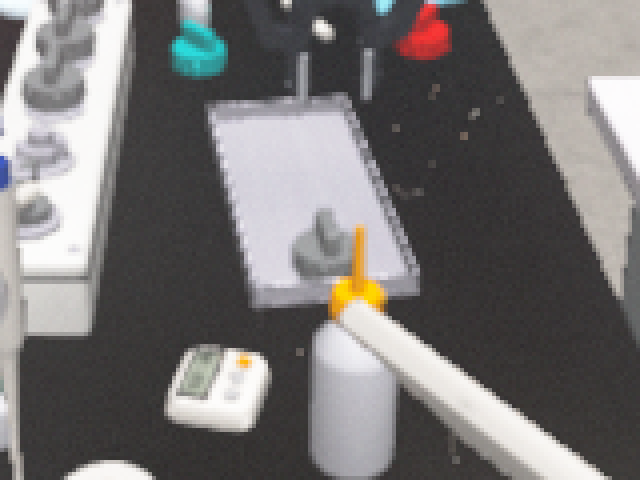

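```bash
python3 - <<'E'
from h import *
s=camera("side")
T=np.array([423.8,55.1]);a=math.radians(4.8);ux=np.array([math.cos(a),math.sin(a)]);uy=np.array([-ux[1],ux[0]])
for sh in(0,-12,-24):
  im=cv2.resize(s["color"][180:270,215:330],None,fx=6,fy=6,interpolation=cv2.INTER_CUBIC) if sh==0 else im
  for sx in(-60,60):
    for sy in(-135,135):
      p=proj(s,[*(T+[0,sh]+ux*sx+uy*sy),18]);cv2.circle(im,(int((p[0]+.5-215)*6),int((p[1]+.5-180)*6)),3,(0,0 if sh==0 else 255,255 if sh!=-24 else 0),-1)
cv2.imwrite("pics/tr2.png",im)
t=camera("top");cv2.imwrite("pics/tr2t.png",cv2.resize(t["color"][160:240,165:305],None,fx=5,fy=5,interpolation=cv2.INTER_CUBIC))
E
```

```text
(no output)
```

View pics/tr2.png

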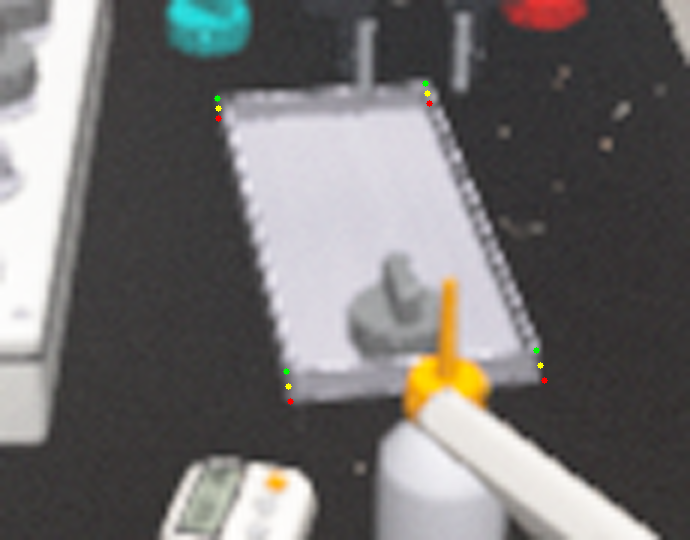

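View pics/tr2t.png

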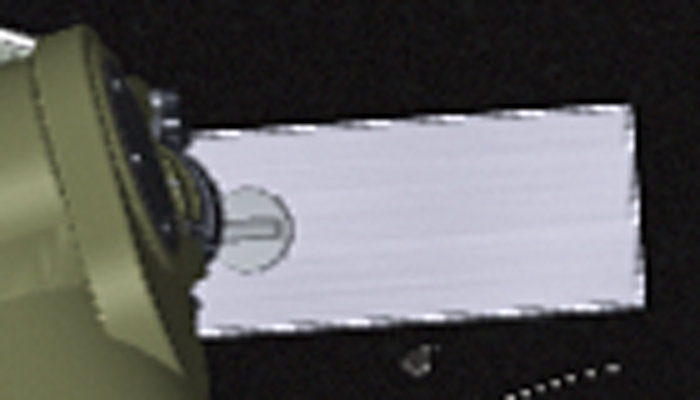

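```bash
python3 - <<'E'
from h import *
t=camera("top")
a=ray(t,(165+631/5-.5,160+104/5-.5),18);b=ray(t,(165+645/5-.5,160+306/5-.5),18);print(a,b)
u=(a-b)[:2];print(np.linalg.norm(u),math.degrees(math.atan2(u[1],u[0])))
u/=np.linalg.norm(u);v=np.array([-u[1],u[0]]);T=(a+b)[:2]/2+135*v;print(T)
for s_ in(-93,-31,31,93):print(s_,T+v*s_)
E
```

```text
[491.38872558 -95.75614049  18.        ] [ 372.27906545 -105.49241538   18.        ]
119.506929441275 4.673088198369141
[420.83539428  33.92695012]
-93 [428.41213957 -58.76389588]
-31 [423.36097605   3.03000145]
31 [418.30981252  64.82389878]
93 [413.25864899 126.61779611]
```

>>> servo_tool:
  targets:
    - {"tx": 0, "ty": 0, "tz": 0, "rx": 0, "ry": 0, "rz": 7.9, "claw": 150}
    - {"tx": -34.3, "ty": -22.8, "tz": 0, "rx": 0, "ry": 0, "rz": 0, "claw": 150}
    - {"tx": -34.3, "ty": -22.8, "tz": 0, "rx": 0, "ry": 0, "rz": 0, "claw": 150}
    - {"tx": -34.3, "ty": -22.8, "tz": 0, "rx": 0, "ry": 0, "rz": 0, "claw": 150}
    - {"tx": -34.3, "ty": -22.8, "tz": 0, "rx": 0, "ry": 0, "rz": 0, "claw": 150}
    - {"tx": -34.3, "ty": -22.8, "tz": 0, "rx": 0, "ry": 0, "rz": 0, "claw": 150}
    - {"tx": -34.3, "ty": -22.8, "tz": 0, "rx": 0, "ry": 0, "rz": 0, "claw": 150}
    - {"tx": 0, "ty": 0, "tz": 0, "rx": 0, "ry": 0, "rz": 0, "claw": 150}

```text
clock: 28.95
tool_pos: [616.0, -4.5, 132.6]
tool_rot: [[-0.997, 0.073, 0.001], [0.073, 0.997, -0.001], [-0.001, -0.001, -1.0]]
contact_force: [0.6, 1.1, -0.4]
grip_width: 35.1
```

>>> servo_tool:
  targets:
    - {"tx": 0, "ty": 0, "tz": 0, "rx": 0, "ry": 0, "rz": 0, "claw": 150}
    - {"tx": 0, "ty": 0, "tz": 0, "rx": 0, "ry": 0, "rz": 0, "claw": 150}

```text
clock: 29.15
tool_pos: [611.5, -0.8, 133.3]
tool_rot: [[-0.998, 0.069, -0.002], [0.069, 0.998, 0.0], [0.002, 0.0, -1.0]]
contact_force: [-0.3, 0.0, 0.0]
grip_width: 35.1
```

```bash
python3 st.py
```

```text
t29.15 pos [611.5  -0.8 133.3] yaw 176.05 tilt [-0.002  0.   ] F [-0.3  0.   0. ] M [0.02 0.01 0.06] w 35.1 q6 -1.50
```

>>> servo_tool:
  targets:
    - {"tx": 0, "ty": 0, "tz": 20, "rx": 0, "ry": 0, "rz": 0, "claw": 150}
    - {"tx": 0, "ty": 0, "tz": 20, "rx": 0, "ry": 0, "rz": 0, "claw": 150}
    - {"tx": 0, "ty": 0, "tz": 8, "rx": 0, "ry": 0, "rz": 0, "claw": 150}
    - {"tx": 0, "ty": 0, "tz": 2, "rx": 0, "ry": 0, "rz": 0, "claw": 150}
    - {"tx": 0, "ty": 0, "tz": 0, "rx": 0, "ry": 0, "rz": 0, "claw": 150}
    - {"tx": 0, "ty": 0, "tz": 0, "rx": 0, "ry": 0, "rz": 0, "claw": 150}

```text
clock: 29.75
tool_pos: [613.4, -1.1, 85.3]
tool_rot: [[-0.998, 0.069, 0.001], [0.069, 0.998, 0.0], [-0.001, 0.0, -1.0]]
contact_force: [-0.0, -0.6, 0.2]
grip_width: 35.3
```

```bash
python3 st.py
```

```text
t29.75 pos [613.4  -1.1  85.3] yaw 176.05 tilt [0.001 0.   ] F [-0.  -0.6  0.2] M [ 0.01 -0.03  0.  ] w 35.3 q6 -1.50
```

>>> servo_tool:
  targets:
    - {"tx": 0, "ty": 0, "tz": 3, "rx": 0, "ry": 0, "rz": 0, "claw": 150}
    - {"tx": 0, "ty": 0, "tz": 0, "rx": 0, "ry": 0, "rz": 0, "claw": 255}
    - {"tx": 0, "ty": 0, "tz": 0, "rx": 0, "ry": 0, "rz": 0, "claw": 255}
    - {"tx": 0, "ty": 0, "tz": 0, "rx": 0, "ry": 0, "rz": 0, "claw": 255}
    - {"tx": 0, "ty": 0, "tz": 0, "rx": 0, "ry": 0, "rz": 0, "claw": 255}
    - {"tx": 0, "ty": 0, "tz": 0, "rx": 0, "ry": 0, "rz": 0, "claw": 255}

```text
clock: 30.35
tool_pos: [613.6, -1.4, 81.8]
tool_rot: [[-0.998, 0.069, 0.001], [0.069, 0.998, -0.0], [-0.001, -0.0, -1.0]]
contact_force: [2.0, 0.1, 4.1]
grip_width: 10.1
```

```bash
python3 st.py
```

```text
t30.35 pos [613.6  -1.4  81.8] yaw 176.03 tilt [ 0.001 -0.   ] F [2.  0.1 4.1] M [-0.03 -0.28  0.05] w 10.1 q6 -1.50
```

Push down.

>>> servo_tool:
  targets:
    - {"tx": 0, "ty": 0, "tz": 2, "rx": 0, "ry": 0, "rz": 0, "claw": 255}
    - {"tx": 0, "ty": 0, "tz": 2, "rx": 0, "ry": 0, "rz": 0, "claw": 255}
    - {"tx": 0, "ty": 0, "tz": 2, "rx": 0, "ry": 0, "rz": 0, "claw": 255}
    - {"tx": 0, "ty": 0, "tz": 1, "rx": 0, "ry": 0, "rz": 0, "claw": 255}
    - {"tx": 0, "ty": 0, "tz": 0, "rx": 0, "ry": 0, "rz": 0, "claw": 255}

```text
clock: 30.85
tool_pos: [613.6, -1.4, 75.9]
tool_rot: [[-0.998, 0.069, 0.002], [0.069, 0.998, -0.0], [-0.002, -0.0, -1.0]]
contact_force: [-1.1, 0.4, 11.4]
grip_width: 9.8
```

```bash
python3 st.py
```

```text
t30.85 pos [613.6  -1.4  75.9] yaw 176.03 tilt [ 0.002 -0.   ] F [-1.1  0.4 11.4] M [-0.06  0.42  0.05] w 9.8 q6 -1.50
```

>>> servo_tool:
  targets:
    - {"tx": 0, "ty": 0, "tz": 0.7, "rx": 0, "ry": 0, "rz": -6, "claw": 255}
    - {"tx": 0, "ty": 0, "tz": 0, "rx": 0, "ry": 0, "rz": -8.4, "claw": 255}
    - {"tx": 0, "ty": 0, "tz": 0, "rx": 0, "ry": 0, "rz": -8.4, "claw": 255}
    - {"tx": 0, "ty": 0, "tz": 0, "rx": 0, "ry": 0, "rz": -8.4, "claw": 255}
    - {"tx": 0, "ty": 0, "tz": 0, "rx": 0, "ry": 0, "rz": -8.4, "claw": 255}
    - {"tx": 0, "ty": 0, "tz": 0, "rx": 0, "ry": 0, "rz": -8.4, "claw": 255}
    - {"tx": 0, "ty": 0, "tz": 0, "rx": 0, "ry": 0, "rz": -8.4, "claw": 255}
    - {"tx": 0, "ty": 0, "tz": 0, "rx": 0, "ry": 0, "rz": -8.4, "claw": 255}

```text
clock: 31.65
tool_pos: [613.7, -1.0, 75.8]
tool_rot: [[-0.482, -0.876, 0.002], [-0.876, 0.482, 0.001], [-0.002, -0.002, -1.0]]
contact_force: [-3.4, -0.2, 17.9]
grip_width: 10.1
```

>>> servo_tool:
  targets:
    - {"tx": 0, "ty": 0, "tz": 0, "rx": 0, "ry": 0, "rz": -1, "claw": 255}
    - {"tx": 0, "ty": 0, "tz": 0, "rx": 0, "ry": 0, "rz": 0, "claw": 255}

```text
clock: 31.85
tool_pos: [613.7, -1.1, 75.8]
tool_rot: [[-0.472, -0.882, 0.002], [-0.882, 0.472, 0.001], [-0.002, -0.002, -1.0]]
contact_force: [-2.9, 1.6, 16.6]
grip_width: 9.6
```

```bash
python3 st.py
```

```text
t31.85 pos [613.7  -1.1  75.8] yaw -118.17 tilt [0.002 0.001] F [-2.9  1.6 16.6] M [ 0.07  0.8  -0.3 ] w 9.6 q6 -2.65
```

Same torque at the stop as with cap3. Lift.

>>> servo_tool:
  targets:
    - {"tx": 0, "ty": 0, "tz": -4, "rx": 0, "ry": 0, "rz": 0, "claw": 255}
    - {"tx": 0, "ty": 0, "tz": -4, "rx": 0, "ry": 0, "rz": 0, "claw": 255}
    - {"tx": 0, "ty": 0, "tz": -5, "rx": 0, "ry": 0, "rz": 0, "claw": 255}
    - {"tx": 0, "ty": 0, "tz": 0, "rx": 0, "ry": 0, "rz": 0, "claw": 255}

```text
clock: 32.25
tool_pos: [612.8, -1.5, 86.9]
tool_rot: [[-0.472, -0.882, -0.0], [-0.882, 0.472, -0.0], [0.0, 0.0, -1.0]]
contact_force: [1.2, -0.7, 0.8]
grip_width: 10.3
```

```bash
python3 st.py
```

```text
t32.25 pos [612.8  -1.5  86.9] yaw -118.16 tilt [-0. -0.] F [ 1.2 -0.7  0.8] M [-0.06 -0.42 -0.05] w 10.3 q6 -2.65
```

>>> servo_tool:
  targets:
    - {"tx": 0, "ty": 0, "tz": -15, "rx": 0, "ry": 0, "rz": 0, "claw": 255}
    - {"tx": 0, "ty": 0, "tz": -20, "rx": 0, "ry": 0, "rz": 0, "claw": 255}
    - {"tx": 0, "ty": 0, "tz": -20, "rx": 0, "ry": 0, "rz": 0, "claw": 255}
    - {"tx": 5.5, "ty": 33.7, "tz": 0, "rx": 0, "ry": 0, "rz": 0, "claw": 255}
    - {"tx": 5.5, "ty": 33.7, "tz": 0, "rx": 0, "ry": 0, "rz": 0, "claw": 255}
    - {"tx": 5.5, "ty": 33.7, "tz": 0, "rx": 0, "ry": 0, "rz": 0, "claw": 255}
    - {"tx": 5.5, "ty": 33.7, "tz": 0, "rx": 0, "ry": 0, "rz": 0, "claw": 255}
    - {"tx": 5.6, "ty": 33.7, "tz": 0, "rx": 0, "ry": 0, "rz": 0, "claw": 255}

```text
clock: 33.05
tool_pos: [448.5, 53.9, 140.9]
tool_rot: [[-0.472, -0.882, -0.003], [-0.882, 0.472, -0.0], [0.002, 0.002, -1.0]]
contact_force: [-0.1, 1.1, 0.1]
grip_width: 9.6
```

>>> servo_tool:
  targets:
    - {"tx": 5.6, "ty": 33.8, "tz": 0, "rx": 0, "ry": 0, "rz": 0, "claw": 255}
    - {"tx": 0, "ty": 0, "tz": 0, "rx": 0, "ry": 0, "rz": 8.3, "claw": 255}
    - {"tx": 0, "ty": 0, "tz": 0, "rx": 0, "ry": 0, "rz": 8.3, "claw": 255}
    - {"tx": 0, "ty": 0, "tz": 0, "rx": 0, "ry": 0, "rz": 8.3, "claw": 255}
    - {"tx": 0, "ty": 0, "tz": 0, "rx": 0, "ry": 0, "rz": 8.3, "claw": 255}
    - {"tx": 0, "ty": 0, "tz": 0, "rx": 0, "ry": 0, "rz": 8.3, "claw": 255}
    - {"tx": 0, "ty": 0, "tz": 0, "rx": 0, "ry": 0, "rz": 8.3, "claw": 255}
    - {"tx": 0, "ty": 0, "tz": 0, "rx": 0, "ry": 0, "rz": 8.3, "claw": 255}

```text
clock: 33.85
tool_pos: [417.4, 64.6, 141.0]
tool_rot: [[-0.998, -0.059, -0.003], [-0.059, 0.998, -0.001], [0.003, -0.0, -1.0]]
contact_force: [0.1, 0.8, -1.4]
grip_width: 10.0
```

```bash
python3 st.py; cat > look.py <<'E'
from h import *
import sys
s=camera("side")["color"][150:270,190:330];t=camera("top")["color"][115:240,170:340]
s=cv2.resize(s,(390,334),interpolation=cv2.INTER_CUBIC);t=cv2.resize(t,(410,301),interpolation=cv2.INTER_CUBIC)
o=np.zeros((334,800,3),np.uint8);o[:,:390]=s;o[:301,390:]=t;cv2.imwrite(sys.argv[1],o)
E
python3 look.py pics/l1.png
```

```text
t33.85 pos [417.4  64.6 141. ] yaw -176.60 tilt [-0.003 -0.001] F [ 0.1  0.8 -1.4] M [0.   0.03 0.03] w 10.0 q6 -1.48
```

View pics/l1.png

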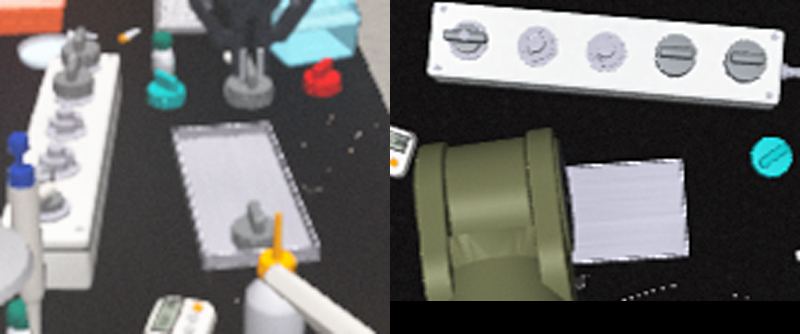

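>>> servo_tool:
  targets:
    - {"tx": -1, "ty": 0, "tz": 35, "rx": 0, "ry": 0, "rz": 0, "claw": 255}
    - {"tx": 0, "ty": 0, "tz": 35, "rx": 0, "ry": 0, "rz": 0, "claw": 255}
    - {"tx": 0, "ty": 0, "tz": 30, "rx": 0, "ry": 0, "rz": 0, "claw": 255}
    - {"tx": 0, "ty": 0, "tz": 20, "rx": 0, "ry": 0, "rz": 0, "claw": 255}
    - {"tx": 0, "ty": 0, "tz": 7, "rx": 0, "ry": 0, "rz": 0, "claw": 255}
    - {"tx": 0, "ty": 0, "tz": 0, "rx": 0, "ry": 0, "rz": 0, "claw": 255}
    - {"tx": 0, "ty": 0, "tz": 0, "rx": 0, "ry": 0, "rz": 0, "claw": 255}

```text
clock: 34.65
tool_pos: [420.3, 65.0, 15.3]
tool_rot: [[-0.998, -0.066, 0.001], [-0.066, 0.998, 0.0], [-0.001, 0.0, -1.0]]
contact_force: [0.3, -0.5, -1.2]
grip_width: 9.7
```

```bash
python3 st.py
```

```text
t34.65 pos [420.3  65.   15.3] yaw -176.20 tilt [0.001 0.   ] F [ 0.3 -0.5 -1.2] M [-0.03 -0.07  0.02] w 9.7 q6 -1.48
```

>>> servo_tool:
  targets:
    - {"tx": 0, "ty": 0, "tz": 4, "rx": 0, "ry": 0, "rz": 0, "claw": 255}
    - {"tx": 0, "ty": 0, "tz": 3, "rx": 0, "ry": 0, "rz": 0, "claw": 255}
    - {"tx": 0, "ty": 0, "tz": 2.5, "rx": 0, "ry": 0, "rz": 0, "claw": 255}
    - {"tx": 0, "ty": 0, "tz": 1, "rx": 0, "ry": 0, "rz": 0, "claw": 255}
    - {"tx": 0, "ty": 0, "tz": 0, "rx": 0, "ry": 0, "rz": 0, "claw": 255}

```text
clock: 35.15
tool_pos: [420.4, 65.0, 4.8]
tool_rot: [[-0.998, -0.065, 0.001], [-0.065, 0.998, 0.0], [-0.001, 0.0, -1.0]]
contact_force: [-0.7, 0.3, 8.1]
grip_width: 10.0
```

```bash
python3 st.py
```

```text
t35.15 pos [420.4  65.    4.8] yaw -176.27 tilt [0.001 0.   ] F [-0.7  0.3  8.1] M [-0.08  0.55 -0.  ] w 10.0 q6 -1.48
```

>>> servo_tool:
  targets:
    - {"tx": 0, "ty": 0, "tz": -0.5, "rx": 0, "ry": 0, "rz": 0, "claw": 170}
    - {"tx": 0, "ty": 0, "tz": 0, "rx": 0, "ry": 0, "rz": 0, "claw": 170}
    - {"tx": 0, "ty": 0, "tz": 0, "rx": 0, "ry": 0, "rz": 0, "claw": 170}
    - {"tx": 0, "ty": 0, "tz": -25, "rx": 0, "ry": 0, "rz": 0, "claw": 150}
    - {"tx": 0, "ty": 0, "tz": -40, "rx": 0, "ry": 0, "rz": 0, "claw": 150}
    - {"tx": 0, "ty": 0, "tz": -40, "rx": 0, "ry": 0, "rz": 0, "claw": 150}
    - {"tx": 0, "ty": 0, "tz": -25, "rx": 0, "ry": 0, "rz": 0, "claw": 150}
    - {"tx": 0, "ty": 0, "tz": 0, "rx": 0, "ry": 0, "rz": 7.7, "claw": 150}

```text
clock: 35.95
tool_pos: [422.7, 65.4, 138.2]
tool_rot: [[-0.997, 0.072, 0.006], [0.072, 0.997, 0.001], [-0.006, 0.001, -1.0]]
contact_force: [0.7, 0.2, 0.1]
grip_width: 35.4
```

>>> servo_tool:
  targets:
    - {"tx": -32.9, "ty": -22.5, "tz": 0, "rx": 0, "ry": 0, "rz": 0, "claw": 150}
    - {"tx": -32.9, "ty": -22.5, "tz": 0, "rx": 0, "ry": 0, "rz": 0, "claw": 150}
    - {"tx": -32.9, "ty": -22.5, "tz": 0, "rx": 0, "ry": 0, "rz": 0, "claw": 150}
    - {"tx": -32.9, "ty": -22.5, "tz": 0, "rx": 0, "ry": 0, "rz": 0, "claw": 150}
    - {"tx": -32.9, "ty": -22.4, "tz": 0, "rx": 0, "ry": 0, "rz": 0, "claw": 150}
    - {"tx": -32.7, "ty": -22.4, "tz": 0, "rx": 0, "ry": 0, "rz": 0, "claw": 150}
    - {"tx": 0, "ty": 0, "tz": 0, "rx": 0, "ry": 0, "rz": 0, "claw": 150}
    - {"tx": 0, "ty": 0, "tz": 20, "rx": 0, "ry": 0, "rz": 0, "claw": 150}

```text
clock: 36.75
tool_pos: [609.6, -84.2, 115.9]
tool_rot: [[-0.997, 0.071, 0.004], [0.071, 0.998, -0.0], [-0.004, -0.0, -1.0]]
contact_force: [-0.0, 0.7, -0.0]
grip_width: 35.1
```

>>> servo_tool:
  targets:
    - {"tx": 0, "ty": 0, "tz": 0, "rx": 0, "ry": 0, "rz": 0, "claw": 150}
    - {"tx": 0, "ty": 0, "tz": 0, "rx": 0, "ry": 0, "rz": 0, "claw": 150}
    - {"tx": 0, "ty": 0, "tz": 0, "rx": 0, "ry": 0, "rz": 0, "claw": 150}

```text
clock: 37.05
tool_pos: [607.2, -82.8, 115.2]
tool_rot: [[-0.998, 0.069, 0.001], [0.069, 0.998, -0.0], [-0.001, 0.0, -1.0]]
contact_force: [-0.8, -0.5, -0.7]
grip_width: 35.1
```

```bash
python3 st.py; python3 look.py pics/l2.png
```

```text
t37.05 pos [607.2 -82.8 115.2] yaw 176.05 tilt [ 0.001 -0.   ] F [-0.8 -0.5 -0.7] M [-0.03 -0.02 -0.01] w 35.1 q6 -1.64
```

View pics/l2.png

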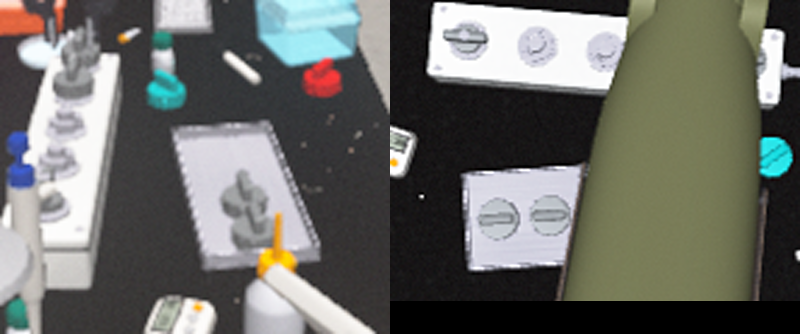

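>>> servo_tool:
  targets:
    - {"tx": -0.3, "ty": -0.3, "tz": 20, "rx": 0, "ry": 0, "rz": 0, "claw": 150}
    - {"tx": 0, "ty": 0, "tz": 11, "rx": 0, "ry": 0, "rz": 0, "claw": 150}
    - {"tx": 0, "ty": 0, "tz": 2, "rx": 0, "ry": 0, "rz": 0, "claw": 150}
    - {"tx": 0, "ty": 0, "tz": 0, "rx": 0, "ry": 0, "rz": 0, "claw": 150}
    - {"tx": 0, "ty": 0, "tz": 0, "rx": 0, "ry": 0, "rz": 0, "claw": 150}

```text
clock: 37.65
tool_pos: [607.9, -83.5, 82.1]
tool_rot: [[-0.998, 0.069, 0.001], [0.069, 0.998, -0.0], [-0.001, -0.0, -1.0]]
contact_force: [0.6, 0.1, 0.4]
grip_width: 35.3
```

>>> servo_tool:
  targets:
    - {"tx": 0, "ty": 0, "tz": 0, "rx": 0, "ry": 0, "rz": 0, "claw": 255}
    - {"tx": 0, "ty": 0, "tz": 0, "rx": 0, "ry": 0, "rz": 0, "claw": 255}
    - {"tx": 0, "ty": 0, "tz": 0, "rx": 0, "ry": 0, "rz": 0, "claw": 255}
    - {"tx": 0, "ty": 0, "tz": 0, "rx": 0, "ry": 0, "rz": 0, "claw": 255}
    - {"tx": 0, "ty": 0, "tz": 0, "rx": 0, "ry": 0, "rz": 0, "claw": 255}

```text
clock: 38.15
tool_pos: [608.2, -83.6, 82.3]
tool_rot: [[-0.998, 0.069, 0.002], [0.069, 0.998, -0.0], [-0.002, -0.0, -1.0]]
contact_force: [0.2, -0.4, 4.9]
grip_width: 9.8
```

```bash
python3 st.py
```

```text
t38.15 pos [608.2 -83.6  82.3] yaw 176.03 tilt [ 0.002 -0.   ] F [ 0.2 -0.4  4.9] M [0.05 0.01 0.  ] w 9.8 q6 -1.64
```

>>> servo_tool:
  targets:
    - {"tx": 0, "ty": 0, "tz": 2, "rx": 0, "ry": 0, "rz": 0, "claw": 255}
    - {"tx": 0, "ty": 0, "tz": 2, "rx": 0, "ry": 0, "rz": 0, "claw": 255}
    - {"tx": 0, "ty": 0, "tz": 2, "rx": 0, "ry": 0, "rz": 0, "claw": 255}
    - {"tx": 0, "ty": 0, "tz": 1.5, "rx": 0, "ry": 0, "rz": 0, "claw": 255}
    - {"tx": 0, "ty": 0, "tz": 0, "rx": 0, "ry": 0, "rz": 0, "claw": 255}

```text
clock: 38.65
tool_pos: [608.3, -83.6, 76.5]
tool_rot: [[-0.998, 0.069, 0.002], [0.069, 0.998, -0.0], [-0.002, -0.0, -1.0]]
contact_force: [-4.6, 0.6, 17.1]
grip_width: 10.1
```

```bash
python3 st.py
```

```text
t38.65 pos [608.3 -83.6  76.5] yaw 176.03 tilt [ 0.002 -0.   ] F [-4.6  0.6 17.1] M [ 0.16  1.1  -0.05] w 10.1 q6 -1.64
```

>>> servo_tool:
  targets:
    - {"tx": 0, "ty": 0, "tz": 0, "rx": 0, "ry": 0, "rz": -6, "claw": 255}
    - {"tx": 0, "ty": 0, "tz": 0, "rx": 0, "ry": 0, "rz": -8.4, "claw": 255}
    - {"tx": 0, "ty": 0, "tz": 0, "rx": 0, "ry": 0, "rz": -8.4, "claw": 255}
    - {"tx": 0, "ty": 0, "tz": 0, "rx": 0, "ry": 0, "rz": -8.4, "claw": 255}
    - {"tx": 0, "ty": 0, "tz": 0, "rx": 0, "ry": 0, "rz": -8.4, "claw": 255}
    - {"tx": 0, "ty": 0, "tz": 0, "rx": 0, "ry": 0, "rz": -8.4, "claw": 255}
    - {"tx": 0, "ty": 0, "tz": 0, "rx": 0, "ry": 0, "rz": -8.4, "claw": 255}
    - {"tx": 0, "ty": 0, "tz": 0, "rx": 0, "ry": 0, "rz": -8.4, "claw": 255}

```text
clock: 39.45
tool_pos: [609.2, -83.3, 76.5]
tool_rot: [[-0.482, -0.876, 0.004], [-0.876, 0.482, 0.0], [-0.002, -0.003, -1.0]]
contact_force: [-2.1, 1.6, 15.6]
grip_width: 9.7
```

>>> servo_tool:
  targets:
    - {"tx": 0, "ty": 0, "tz": 0, "rx": 0, "ry": 0, "rz": -1, "claw": 255}
    - {"tx": 0, "ty": 0, "tz": 0, "rx": 0, "ry": 0, "rz": 0, "claw": 255}

```text
clock: 39.65
tool_pos: [609.2, -83.4, 76.5]
tool_rot: [[-0.472, -0.882, 0.004], [-0.882, 0.472, 0.0], [-0.002, -0.003, -1.0]]
contact_force: [-2.4, 1.8, 14.4]
grip_width: 9.9
```

```bash
python3 st.py
```

```text
t39.65 pos [609.2 -83.4  76.5] yaw -118.17 tilt [0.004 0.   ] F [-2.4  1.8 14.4] M [ 0.27  0.46 -0.31] w 9.9 q6 -2.79
```

>>> servo_tool:
  targets:
    - {"tx": 0, "ty": 0, "tz": -4, "rx": 0, "ry": 0, "rz": 0, "claw": 255}
    - {"tx": 0, "ty": 0, "tz": -4, "rx": 0, "ry": 0, "rz": 0, "claw": 255}
    - {"tx": 0, "ty": 0, "tz": -5, "rx": 0, "ry": 0, "rz": 0, "claw": 255}
    - {"tx": 0, "ty": 0, "tz": 0, "rx": 0, "ry": 0, "rz": 0, "claw": 255}

```text
clock: 40.05
tool_pos: [607.6, -83.5, 87.3]
tool_rot: [[-0.472, -0.882, 0.0], [-0.882, 0.472, -0.0], [0.0, -0.0, -1.0]]
contact_force: [0.9, -0.5, -0.1]
grip_width: 9.7
```

```bash
python3 st.py
```

```text
t40.05 pos [607.6 -83.5  87.3] yaw -118.15 tilt [ 0. -0.] F [ 0.9 -0.5 -0.1] M [ 0.08 -0.45 -0.03] w 9.7 q6 -2.79
```

>>> servo_tool:
  targets:
    - {"tx": 0, "ty": 0, "tz": -15, "rx": 0, "ry": 0, "rz": 0, "claw": 255}
    - {"tx": 0, "ty": 0, "tz": -20, "rx": 0, "ry": 0, "rz": 0, "claw": 255}
    - {"tx": 0, "ty": 0, "tz": -20, "rx": 0, "ry": 0, "rz": 0, "claw": 255}
    - {"tx": 1.6, "ty": 33.6, "tz": 0, "rx": 0, "ry": 0, "rz": 0, "claw": 255}
    - {"tx": 1.6, "ty": 33.6, "tz": 0, "rx": 0, "ry": 0, "rz": 0, "claw": 255}
    - {"tx": 1.6, "ty": 33.6, "tz": 0, "rx": 0, "ry": 0, "rz": 0, "claw": 255}
    - {"tx": 1.6, "ty": 33.6, "tz": 0, "rx": 0, "ry": 0, "rz": 0, "claw": 255}
    - {"tx": 1.7, "ty": 33.7, "tz": 0, "rx": 0, "ry": 0, "rz": 0, "claw": 255}

```text
clock: 40.85
tool_pos: [453.0, -11.1, 141.3]
tool_rot: [[-0.472, -0.881, -0.002], [-0.881, 0.472, -0.0], [0.001, 0.002, -1.0]]
contact_force: [-0.1, -0.6, -0.5]
grip_width: 9.7
```

>>> servo_tool:
  targets:
    - {"tx": 1.7, "ty": 33.7, "tz": 0, "rx": 0, "ry": 0, "rz": 0, "claw": 255}
    - {"tx": 0, "ty": 0, "tz": 0, "rx": 0, "ry": 0, "rz": 8.3, "claw": 255}
    - {"tx": 0, "ty": 0, "tz": 0, "rx": 0, "ry": 0, "rz": 8.3, "claw": 255}
    - {"tx": 0, "ty": 0, "tz": 0, "rx": 0, "ry": 0, "rz": 8.3, "claw": 255}
    - {"tx": 0, "ty": 0, "tz": 0, "rx": 0, "ry": 0, "rz": 8.3, "claw": 255}
    - {"tx": 0, "ty": 0, "tz": 0, "rx": 0, "ry": 0, "rz": 8.3, "claw": 255}
    - {"tx": 0, "ty": 0, "tz": 0, "rx": 0, "ry": 0, "rz": 8.3, "claw": 255}
    - {"tx": 0, "ty": 0, "tz": 0, "rx": 0, "ry": 0, "rz": 8.3, "claw": 255}

```text
clock: 41.65
tool_pos: [423.8, 2.9, 141.5]
tool_rot: [[-0.998, -0.059, -0.002], [-0.059, 0.998, -0.001], [0.002, -0.0, -1.0]]
contact_force: [-1.1, -0.1, -0.6]
grip_width: 9.8
```

```bash
python3 st.py; python3 look.py pics/l3.png
```

```text
t41.65 pos [423.8   2.9 141.5] yaw -176.61 tilt [-0.002 -0.001] F [-1.1 -0.1 -0.6] M [ 0.01  0.03 -0.03] w 9.8 q6 -1.62
```

View pics/l3.png

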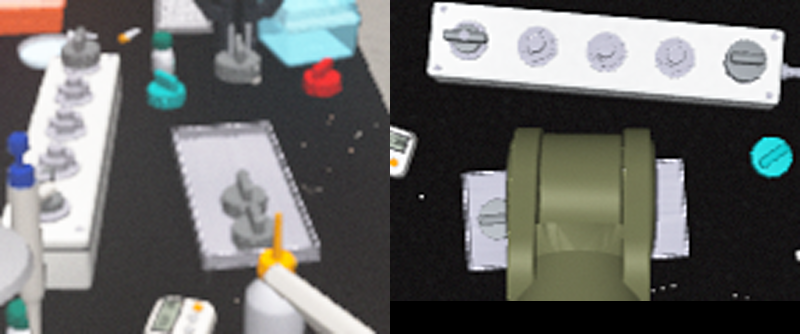

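>>> servo_tool:
  targets:
    - {"tx": -0.5, "ty": 0, "tz": 35, "rx": 0, "ry": 0, "rz": 0, "claw": 255}
    - {"tx": 0, "ty": 0, "tz": 35, "rx": 0, "ry": 0, "rz": 0, "claw": 255}
    - {"tx": 0, "ty": 0, "tz": 30, "rx": 0, "ry": 0, "rz": 0, "claw": 255}
    - {"tx": 0, "ty": 0, "tz": 20, "rx": 0, "ry": 0, "rz": 0, "claw": 255}
    - {"tx": 0, "ty": 0, "tz": 7, "rx": 0, "ry": 0, "rz": 0, "claw": 255}
    - {"tx": 0, "ty": 0, "tz": 0, "rx": 0, "ry": 0, "rz": 0, "claw": 255}
    - {"tx": 0, "ty": 0, "tz": 0, "rx": 0, "ry": 0, "rz": 0, "claw": 255}

```text
clock: 42.45
tool_pos: [426.0, 3.1, 15.7]
tool_rot: [[-0.998, -0.066, 0.001], [-0.066, 0.998, -0.0], [-0.001, -0.0, -1.0]]
contact_force: [0.0, 0.1, -0.1]
grip_width: 9.9
```

>>> servo_tool:
  targets:
    - {"tx": 0, "ty": 0, "tz": 4, "rx": 0, "ry": 0, "rz": 0, "claw": 255}
    - {"tx": 0, "ty": 0, "tz": 3, "rx": 0, "ry": 0, "rz": 0, "claw": 255}
    - {"tx": 0, "ty": 0, "tz": 2, "rx": 0, "ry": 0, "rz": 0, "claw": 255}
    - {"tx": 0, "ty": 0, "tz": 0, "rx": 0, "ry": 0, "rz": 0, "claw": 255}

```text
clock: 42.85
tool_pos: [425.4, 3.2, 5.9]
tool_rot: [[-0.998, -0.065, -0.0], [-0.065, 0.998, 0.0], [0.0, 0.0, -1.0]]
contact_force: [-0.0, 0.5, -0.8]
grip_width: 9.9
```

```bash
python3 st.py
```

```text
t42.85 pos [425.4   3.2   5.9] yaw -176.26 tilt [-0.  0.] F [-0.   0.5 -0.8] M [-0.    0.06 -0.01] w 9.9 q6 -1.63
```

>>> servo_tool:
  targets:
    - {"tx": 0, "ty": 0, "tz": 1.2, "rx": 0, "ry": 0, "rz": 0, "claw": 255}
    - {"tx": 0, "ty": 0, "tz": 0, "rx": 0, "ry": 0, "rz": 0, "claw": 255}

```text
clock: 43.05
tool_pos: [425.7, 3.2, 5.4]
tool_rot: [[-0.998, -0.065, 0.0], [-0.065, 0.998, 0.0], [-0.0, -0.0, -1.0]]
contact_force: [-1.9, 0.2, 8.0]
grip_width: 9.9
```

```bash
python3 st.py
```

```text
t43.05 pos [425.7   3.2   5.4] yaw -176.27 tilt [0. 0.] F [-1.9  0.2  8. ] M [0.03 0.6  0.03] w 9.9 q6 -1.63
```

>>> servo_tool:
  targets:
    - {"tx": 0, "ty": 0, "tz": -0.5, "rx": 0, "ry": 0, "rz": 0, "claw": 170}
    - {"tx": 0, "ty": 0, "tz": 0, "rx": 0, "ry": 0, "rz": 0, "claw": 170}
    - {"tx": 0, "ty": 0, "tz": 0, "rx": 0, "ry": 0, "rz": 0, "claw": 170}
    - {"tx": 0, "ty": 0, "tz": -25, "rx": 0, "ry": 0, "rz": 0, "claw": 150}
    - {"tx": 0, "ty": 0, "tz": -40, "rx": 0, "ry": 0, "rz": 0, "claw": 150}
    - {"tx": 0, "ty": 0, "tz": -40, "rx": 0, "ry": 0, "rz": 0, "claw": 150}
    - {"tx": 0, "ty": 0, "tz": -25, "rx": 0, "ry": 0, "rz": 0, "claw": 150}
    - {"tx": 0, "ty": 0, "tz": 0, "rx": 0, "ry": 0, "rz": 7.7, "claw": 150}

```text
clock: 43.85
tool_pos: [428.5, 3.2, 139.1]
tool_rot: [[-0.997, 0.072, 0.007], [0.072, 0.997, 0.0], [-0.007, 0.001, -1.0]]
contact_force: [-0.2, 0.5, -0.2]
grip_width: 35.3
```

>>> servo_tool:
  targets:
    - {"tx": -31.3, "ty": -26, "tz": 0, "rx": 0, "ry": 0, "rz": 0, "claw": 150}
    - {"tx": -31.3, "ty": -26, "tz": 0, "rx": 0, "ry": 0, "rz": 0, "claw": 150}
    - {"tx": -31.3, "ty": -26, "tz": 0, "rx": 0, "ry": 0, "rz": 0, "claw": 150}
    - {"tx": -31.3, "ty": -26, "tz": 0, "rx": 0, "ry": 0, "rz": 0, "claw": 150}
    - {"tx": -31.3, "ty": -25.9, "tz": 0, "rx": 0, "ry": 0, "rz": 0, "claw": 150}
    - {"tx": -31.3, "ty": -25.9, "tz": 0, "rx": 0, "ry": 0, "rz": 0, "claw": 150}
    - {"tx": 0, "ty": 0, "tz": 0, "rx": 0, "ry": 0, "rz": 0, "claw": 150}
    - {"tx": 0, "ty": 0, "tz": 20, "rx": 0, "ry": 0, "rz": 0, "claw": 150}

```text
clock: 44.65
tool_pos: [604.3, -166.5, 116.7]
tool_rot: [[-0.997, 0.071, 0.004], [0.071, 0.998, -0.001], [-0.004, -0.001, -1.0]]
contact_force: [0.4, -0.4, 0.1]
grip_width: 35.2
```

>>> servo_tool:
  targets:
    - {"tx": 0, "ty": 0, "tz": 0, "rx": 0, "ry": 0, "rz": 0, "claw": 150}
    - {"tx": 0, "ty": 0, "tz": 0, "rx": 0, "ry": 0, "rz": 0, "claw": 150}
    - {"tx": 0, "ty": 0, "tz": 0, "rx": 0, "ry": 0, "rz": 0, "claw": 150}

```text
clock: 44.95
tool_pos: [602.1, -164.9, 116.1]
tool_rot: [[-0.998, 0.069, 0.001], [0.069, 0.998, -0.0], [-0.001, -0.0, -1.0]]
contact_force: [-0.1, -0.2, 0.2]
grip_width: 35.1
```

```bash
python3 st.py; python3 look.py pics/l4.png
```

```text
t44.95 pos [ 602.1 -164.9  116.1] yaw 176.06 tilt [ 0.001 -0.   ] F [-0.1 -0.2  0.2] M [ 0.03 -0.01  0.01] w 35.1 q6 -1.77
```

View pics/l4.png

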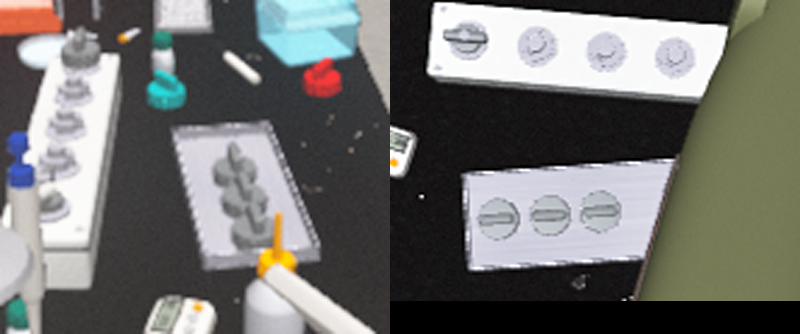

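Three caps stand in the tray, each upright, and the knob is open. Now cap0.

>>> servo_tool:
  targets:
    - {"tx": 0, "ty": 0, "tz": 20, "rx": 0, "ry": 0, "rz": 0, "claw": 150}
    - {"tx": 0, "ty": 0, "tz": 12, "rx": 0, "ry": 0, "rz": 0, "claw": 150}
    - {"tx": 0, "ty": 0, "tz": 2, "rx": 0, "ry": 0, "rz": 0, "claw": 150}
    - {"tx": 0, "ty": 0, "tz": 0, "rx": 0, "ry": 0, "rz": 0, "claw": 150}
    - {"tx": 0, "ty": 0, "tz": 0, "rx": 0, "ry": 0, "rz": 0, "claw": 150}

```text
clock: 45.55
tool_pos: [602.4, -165.4, 81.9]
tool_rot: [[-0.998, 0.069, 0.001], [0.069, 0.998, -0.0], [-0.001, -0.0, -1.0]]
contact_force: [-0.0, -0.3, -0.2]
grip_width: 35.1
```

>>> servo_tool:
  targets:
    - {"tx": 0, "ty": 0, "tz": 0, "rx": 0, "ry": 0, "rz": 0, "claw": 255}
    - {"tx": 0, "ty": 0, "tz": 0, "rx": 0, "ry": 0, "rz": 0, "claw": 255}
    - {"tx": 0, "ty": 0, "tz": 0, "rx": 0, "ry": 0, "rz": 0, "claw": 255}
    - {"tx": 0, "ty": 0, "tz": 0, "rx": 0, "ry": 0, "rz": 0, "claw": 255}
    - {"tx": 0, "ty": 0, "tz": 0, "rx": 0, "ry": 0, "rz": 0, "claw": 255}

```text
clock: 46.05
tool_pos: [602.7, -165.4, 82.0]
tool_rot: [[-0.998, 0.069, 0.001], [0.069, 0.998, -0.0], [-0.001, -0.0, -1.0]]
contact_force: [0.1, 0.4, 5.4]
grip_width: 9.9
```

```bash
python3 st.py
```

```text
t46.05 pos [ 602.7 -165.4   82. ] yaw 176.03 tilt [ 0.001 -0.   ] F [0.1 0.4 5.4] M [ 0.06 -0.11  0.04] w 9.9 q6 -1.77
```

>>> servo_tool:
  targets:
    - {"tx": 0, "ty": 0, "tz": 2, "rx": 0, "ry": 0, "rz": 0, "claw": 255}
    - {"tx": 0, "ty": 0, "tz": 2, "rx": 0, "ry": 0, "rz": 0, "claw": 255}
    - {"tx": 0, "ty": 0, "tz": 2, "rx": 0, "ry": 0, "rz": 0, "claw": 255}
    - {"tx": 0, "ty": 0, "tz": 1.5, "rx": 0, "ry": 0, "rz": 0, "claw": 255}
    - {"tx": 0, "ty": 0, "tz": 0, "rx": 0, "ry": 0, "rz": 0, "claw": 255}

```text
clock: 46.55
tool_pos: [602.8, -165.4, 76.2]
tool_rot: [[-0.998, 0.069, 0.002], [0.069, 0.998, -0.001], [-0.002, -0.0, -1.0]]
contact_force: [-4.2, 0.8, 17.3]
grip_width: 9.8
```

```bash
python3 st.py
```

```text
t46.55 pos [ 602.8 -165.4   76.2] yaw 176.03 tilt [ 0.002 -0.001] F [-4.2  0.8 17.3] M [ 0.32  1.11 -0.03] w 9.8 q6 -1.77
```

>>> servo_tool:
  targets:
    - {"tx": 0, "ty": 0, "tz": 0, "rx": 0, "ry": 0, "rz": -6, "claw": 255}
    - {"tx": 0, "ty": 0, "tz": 0, "rx": 0, "ry": 0, "rz": -8.4, "claw": 255}
    - {"tx": 0, "ty": 0, "tz": 0, "rx": 0, "ry": 0, "rz": -8.4, "claw": 255}
    - {"tx": 0, "ty": 0, "tz": 0, "rx": 0, "ry": 0, "rz": -8.4, "claw": 255}
    - {"tx": 0, "ty": 0, "tz": 0, "rx": 0, "ry": 0, "rz": -8.4, "claw": 255}
    - {"tx": 0, "ty": 0, "tz": 0, "rx": 0, "ry": 0, "rz": -8.4, "claw": 255}
    - {"tx": 0, "ty": 0, "tz": 0, "rx": 0, "ry": 0, "rz": -8.4, "claw": 255}
    - {"tx": 0, "ty": 0, "tz": 0, "rx": 0, "ry": 0, "rz": -8.4, "claw": 255}

```text
clock: 47.35
tool_pos: [603.7, -165.3, 76.3]
tool_rot: [[-0.482, -0.876, 0.004], [-0.876, 0.482, -0.0], [-0.002, -0.003, -1.0]]
contact_force: [-2.2, 1.7, 15.2]
grip_width: 10.1
```

>>> servo_tool:
  targets:
    - {"tx": 0, "ty": 0, "tz": 0, "rx": 0, "ry": 0, "rz": -1, "claw": 255}
    - {"tx": 0, "ty": 0, "tz": 0, "rx": 0, "ry": 0, "rz": 0, "claw": 255}

```text
clock: 47.55
tool_pos: [603.7, -165.3, 76.3]
tool_rot: [[-0.472, -0.882, 0.004], [-0.882, 0.472, -0.0], [-0.002, -0.003, -1.0]]
contact_force: [-1.5, 2.5, 15.1]
grip_width: 10.3
```

```bash
python3 st.py
```

```text
t47.55 pos [ 603.7 -165.3   76.3] yaw -118.17 tilt [ 0.004 -0.   ] F [-1.5  2.5 15.1] M [ 0.41  0.5  -0.29] w 10.3 q6 -2.92
```

>>> servo_tool:
  targets:
    - {"tx": 0, "ty": 0, "tz": -4, "rx": 0, "ry": 0, "rz": 0, "claw": 255}
    - {"tx": 0, "ty": 0, "tz": -4, "rx": 0, "ry": 0, "rz": 0, "claw": 255}
    - {"tx": 0, "ty": 0, "tz": -5, "rx": 0, "ry": 0, "rz": 0, "claw": 255}
    - {"tx": 0, "ty": 0, "tz": 0, "rx": 0, "ry": 0, "rz": 0, "claw": 255}

```text
clock: 47.95
tool_pos: [602.0, -165.3, 86.9]
tool_rot: [[-0.472, -0.882, -0.0], [-0.882, 0.472, -0.0], [0.0, 0.0, -1.0]]
contact_force: [1.5, -0.8, 0.5]
grip_width: 9.9
```

```bash
python3 st.py
```

```text
t47.95 pos [ 602.  -165.3   86.9] yaw -118.15 tilt [-0. -0.] F [ 1.5 -0.8  0.5] M [ 0.04 -0.43  0.03] w 9.9 q6 -2.92
```

>>> servo_tool:
  targets:
    - {"tx": 0, "ty": 0, "tz": -15, "rx": 0, "ry": 0, "rz": 0, "claw": 255}
    - {"tx": 0, "ty": 0, "tz": -20, "rx": 0, "ry": 0, "rz": 0, "claw": 255}
    - {"tx": 0, "ty": 0, "tz": -20, "rx": 0, "ry": 0, "rz": 0, "claw": 255}
    - {"tx": -2.2, "ty": 33.6, "tz": 0, "rx": 0, "ry": 0, "rz": 0, "claw": 255}
    - {"tx": -2.2, "ty": 33.6, "tz": 0, "rx": 0, "ry": 0, "rz": 0, "claw": 255}
    - {"tx": -2.2, "ty": 33.6, "tz": 0, "rx": 0, "ry": 0, "rz": 0, "claw": 255}
    - {"tx": -2.2, "ty": 33.6, "tz": 0, "rx": 0, "ry": 0, "rz": 0, "claw": 255}
    - {"tx": -2.2, "ty": 33.7, "tz": 0, "rx": 0, "ry": 0, "rz": 0, "claw": 255}

```text
clock: 48.75
tool_pos: [456.5, -75.7, 141.0]
tool_rot: [[-0.472, -0.881, -0.002], [-0.881, 0.472, -0.0], [0.001, 0.002, -1.0]]
contact_force: [-0.8, 0.2, -1.0]
grip_width: 9.7
```

>>> servo_tool:
  targets:
    - {"tx": -2.2, "ty": 33.7, "tz": 0, "rx": 0, "ry": 0, "rz": 0, "claw": 255}
    - {"tx": 0, "ty": 0, "tz": 0, "rx": 0, "ry": 0, "rz": 8.3, "claw": 255}
    - {"tx": 0, "ty": 0, "tz": 0, "rx": 0, "ry": 0, "rz": 8.3, "claw": 255}
    - {"tx": 0, "ty": 0, "tz": 0, "rx": 0, "ry": 0, "rz": 8.3, "claw": 255}
    - {"tx": 0, "ty": 0, "tz": 0, "rx": 0, "ry": 0, "rz": 8.3, "claw": 255}
    - {"tx": 0, "ty": 0, "tz": 0, "rx": 0, "ry": 0, "rz": 8.3, "claw": 255}
    - {"tx": 0, "ty": 0, "tz": 0, "rx": 0, "ry": 0, "rz": 8.3, "claw": 255}
    - {"tx": 0, "ty": 0, "tz": 0, "rx": 0, "ry": 0, "rz": 8.3, "claw": 255}

```text
clock: 49.55
tool_pos: [429.1, -58.5, 141.2]
tool_rot: [[-0.998, -0.059, -0.002], [-0.059, 0.998, -0.0], [0.002, -0.0, -1.0]]
contact_force: [-0.8, 0.1, -0.2]
grip_width: 10.1
```

```bash
python3 st.py; python3 look.py pics/l5.png
```

```text
t49.55 pos [429.1 -58.5 141.2] yaw -176.60 tilt [-0.002 -0.   ] F [-0.8  0.1 -0.2] M [-0.02 -0.04  0.01] w 10.1 q6 -1.76
```

View pics/l5.png

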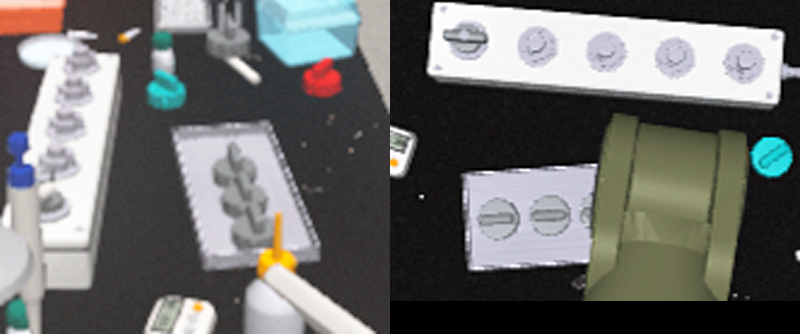

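>>> servo_tool:
  targets:
    - {"tx": -0.5, "ty": 0, "tz": 35, "rx": 0, "ry": 0, "rz": 0, "claw": 255}
    - {"tx": 0, "ty": 0, "tz": 35, "rx": 0, "ry": 0, "rz": 0, "claw": 255}
    - {"tx": 0, "ty": 0, "tz": 30, "rx": 0, "ry": 0, "rz": 0, "claw": 255}
    - {"tx": 0, "ty": 0, "tz": 20, "rx": 0, "ry": 0, "rz": 0, "claw": 255}
    - {"tx": 0, "ty": 0, "tz": 7, "rx": 0, "ry": 0, "rz": 0, "claw": 255}
    - {"tx": 0, "ty": 0, "tz": 0, "rx": 0, "ry": 0, "rz": 0, "claw": 255}
    - {"tx": 0, "ty": 0, "tz": 0, "rx": 0, "ry": 0, "rz": 0, "claw": 255}

```text
clock: 50.35
tool_pos: [431.4, -58.5, 15.5]
tool_rot: [[-0.998, -0.066, 0.001], [-0.066, 0.998, -0.0], [-0.001, -0.0, -1.0]]
contact_force: [-0.4, -0.5, 0.4]
grip_width: 9.9
```

>>> servo_tool:
  targets:
    - {"tx": 0, "ty": 0, "tz": 4, "rx": 0, "ry": 0, "rz": 0, "claw": 255}
    - {"tx": 0, "ty": 0, "tz": 3, "rx": 0, "ry": 0, "rz": 0, "claw": 255}
    - {"tx": 0, "ty": 0, "tz": 2, "rx": 0, "ry": 0, "rz": 0, "claw": 255}
    - {"tx": 0, "ty": 0, "tz": 1, "rx": 0, "ry": 0, "rz": 0, "claw": 255}
    - {"tx": 0, "ty": 0, "tz": 0, "rx": 0, "ry": 0, "rz": 0, "claw": 255}

```text
clock: 50.85
tool_pos: [431.1, -58.3, 5.2]
tool_rot: [[-0.998, -0.065, 0.0], [-0.065, 0.998, -0.0], [-0.0, -0.0, -1.0]]
contact_force: [-0.4, 0.1, 2.5]
grip_width: 10.1
```

```bash
python3 st.py
```

```text
t50.85 pos [431.1 -58.3   5.2] yaw -176.26 tilt [ 0. -0.] F [-0.4  0.1  2.5] M [ 0.06  0.3  -0.04] w 10.1 q6 -1.77
```

>>> servo_tool:
  targets:
    - {"tx": 0, "ty": 0, "tz": 0, "rx": 0, "ry": 0, "rz": 0, "claw": 170}
    - {"tx": 0, "ty": 0, "tz": 0, "rx": 0, "ry": 0, "rz": 0, "claw": 170}
    - {"tx": 0, "ty": 0, "tz": 0, "rx": 0, "ry": 0, "rz": 0, "claw": 170}
    - {"tx": 0, "ty": 0, "tz": -25, "rx": 0, "ry": 0, "rz": 0, "claw": 150}
    - {"tx": 0, "ty": 0, "tz": -40, "rx": 0, "ry": 0, "rz": 0, "claw": 150}
    - {"tx": 0, "ty": 0, "tz": -40, "rx": 0, "ry": 0, "rz": 0, "claw": 150}
    - {"tx": 0, "ty": 0, "tz": -25, "rx": 0, "ry": 0, "rz": 0, "claw": 150}
    - {"tx": 0, "ty": 0, "tz": 0, "rx": 0, "ry": 0, "rz": 7.7, "claw": 150}

```text
clock: 51.65
tool_pos: [433.8, -58.7, 138.6]
tool_rot: [[-0.997, 0.072, 0.007], [0.072, 0.997, -0.001], [-0.007, -0.0, -1.0]]
contact_force: [0.5, 0.4, -1.0]
grip_width: 35.3
```

>>> servo_tool:
  targets:
    - {"tx": -22.3, "ty": 29.2, "tz": 0, "rx": 0, "ry": 0, "rz": 0, "claw": 150}
    - {"tx": -22.3, "ty": 29.2, "tz": 0, "rx": 0, "ry": 0, "rz": 0, "claw": 150}
    - {"tx": -22.3, "ty": 29.2, "tz": 0, "rx": 0, "ry": 0, "rz": 0, "claw": 150}
    - {"tx": -22.3, "ty": 29.2, "tz": 0, "rx": 0, "ry": 0, "rz": 0, "claw": 150}
    - {"tx": -22.3, "ty": 29.2, "tz": 0, "rx": 0, "ry": 0, "rz": 0, "claw": 150}
    - {"tx": -22.4, "ty": 29.2, "tz": 0, "rx": 0, "ry": 0, "rz": 0, "claw": 150}
    - {"tx": -22.4, "ty": 29.2, "tz": 0, "rx": 0, "ry": 0, "rz": 0, "claw": 150}
    - {"tx": -22.4, "ty": 29.2, "tz": 0, "rx": 0, "ry": 0, "rz": 0, "claw": 150}

```text
clock: 52.45
tool_pos: [626.1, 163.6, 134.4]
tool_rot: [[-0.998, 0.069, -0.0], [0.069, 0.998, -0.0], [0.0, -0.0, -1.0]]
contact_force: [0.4, -0.5, 0.5]
grip_width: 35.3
```

>>> servo_tool:
  targets:
    - {"tx": 0, "ty": 0, "tz": 0, "rx": 0, "ry": 0, "rz": 0, "claw": 150}
    - {"tx": 0, "ty": 0, "tz": 0, "rx": 0, "ry": 0, "rz": 0, "claw": 150}
    - {"tx": 0, "ty": 0, "tz": 0, "rx": 0, "ry": 0, "rz": 0, "claw": 150}

```text
clock: 52.75
tool_pos: [624.4, 161.5, 134.5]
tool_rot: [[-0.998, 0.07, -0.001], [0.07, 0.998, -0.001], [0.001, -0.001, -1.0]]
contact_force: [-0.9, 0.7, -0.4]
grip_width: 35.6
```

```bash
python3 st.py; python3 look.py pics/l6.png; python3 - <<'E'
from h import *
c=camera("top")
cv2.imwrite("pics/tf.png",cv2.resize(c["color"][165:240,190:310],None,fx=6,fy=6,interpolation=cv2.INTER_CUBIC))
E
```

```text
t52.75 pos [624.4 161.5 134.5] yaw 176.01 tilt [-0.001 -0.001] F [-0.9  0.7 -0.4] M [ 0.   -0.02  0.01] w 35.6 q6 -1.25
```

View pics/l6.png

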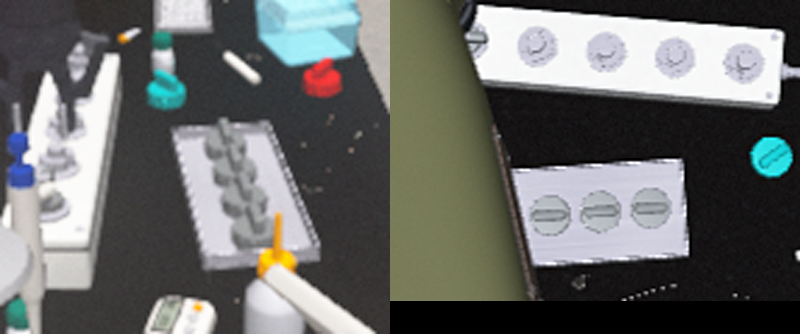

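View pics/tf.png

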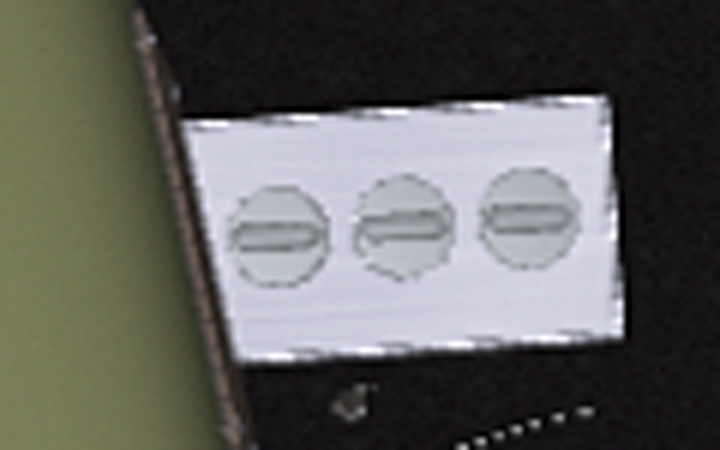

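>>> servo_tool:
  targets:
    - {"tx": 0, "ty": 0, "tz": 25, "rx": 0, "ry": 0, "rz": 0, "claw": 150}
    - {"tx": 0, "ty": 0, "tz": 25, "rx": 0, "ry": 0, "rz": 0, "claw": 150}
    - {"tx": 0, "ty": 0, "tz": 8, "rx": 0, "ry": 0, "rz": 0, "claw": 150}
    - {"tx": 0, "ty": 0, "tz": 4, "rx": 0, "ry": 0, "rz": 0, "claw": 150}
    - {"tx": 0, "ty": 0, "tz": 0, "rx": 0, "ry": 0, "rz": 0, "claw": 150}
    - {"tx": 0, "ty": 0, "tz": 0, "rx": 0, "ry": 0, "rz": 0, "claw": 150}

```text
clock: 53.5
tool_pos: [626.2, 162.4, 74.0]
tool_rot: [[-0.998, 0.069, 0.002], [0.069, 0.998, 0.0], [-0.002, 0.001, -1.0]]
contact_force: [0.6, -0.1, 0.4]
grip_width: 35.4
```

>>> servo_tool:
  targets:
    - {"tx": 0, "ty": 0, "tz": 0, "rx": 0, "ry": 0, "rz": 0, "claw": 255}
    - {"tx": 0, "ty": 0, "tz": 0, "rx": 0, "ry": 0, "rz": 0, "claw": 255}
    - {"tx": 0, "ty": 0, "tz": 0, "rx": 0, "ry": 0, "rz": 0, "claw": 255}
    - {"tx": 0, "ty": 0, "tz": 0, "rx": 0, "ry": 0, "rz": 0, "claw": 255}
    - {"tx": 0, "ty": 0, "tz": 0, "rx": 0, "ry": 0, "rz": 0, "claw": 255}
  newtons: 50

```text
clock: 54.0
tool_pos: [626.2, 162.5, 74.0]
tool_rot: [[-0.998, 0.069, 0.002], [0.069, 0.998, 0.0], [-0.002, 0.0, -1.0]]
contact_force: [-0.2, 0.3, 5.7]
grip_width: 10.6
```

```bash
python3 st.py
```

```text
t54.00 pos [626.2 162.5  74. ] yaw 176.03 tilt [0.002 0.   ] F [-0.2  0.3  5.7] M [-0.07  0.12 -0.02] w 10.6 q6 -1.25
```

Gripped. Turning clockwise 90°.

>>> servo_tool:
  targets:
    - {"tx": 0, "ty": 0, "tz": 0, "rx": 0, "ry": 0, "rz": 8.2, "claw": 255}
    - {"tx": 0, "ty": 0, "tz": 0, "rx": 0, "ry": 0, "rz": 8.2, "claw": 255}
    - {"tx": 0, "ty": 0, "tz": 0, "rx": 0, "ry": 0, "rz": 8.2, "claw": 255}
    - {"tx": 0, "ty": 0, "tz": 0, "rx": 0, "ry": 0, "rz": 8.2, "claw": 255}
    - {"tx": 0, "ty": 0, "tz": 0, "rx": 0, "ry": 0, "rz": 8.2, "claw": 255}
    - {"tx": 0, "ty": 0, "tz": 0, "rx": 0, "ry": 0, "rz": 8.2, "claw": 255}
    - {"tx": 0, "ty": 0, "tz": 0, "rx": 0, "ry": 0, "rz": 8.2, "claw": 255}
    - {"tx": 0, "ty": 0, "tz": 0, "rx": 0, "ry": 0, "rz": 8.2, "claw": 255}

```text
clock: 54.8
tool_pos: [626.4, 162.3, 74.0]
tool_rot: [[-0.344, 0.939, 0.002], [0.939, 0.344, -0.0], [-0.001, 0.002, -1.0]]
contact_force: [0.7, -1.6, 5.8]
grip_width: 10.6
```

>>> servo_tool:
  targets:
    - {"tx": 0, "ty": 0, "tz": 0, "rx": 0, "ry": 0, "rz": 8.2, "claw": 255}
    - {"tx": 0, "ty": 0, "tz": 0, "rx": 0, "ry": 0, "rz": 8.2, "claw": 255}
    - {"tx": 0, "ty": 0, "tz": 0, "rx": 0, "ry": 0, "rz": 8.2, "claw": 255}
    - {"tx": 0, "ty": 0, "tz": 0, "rx": 0, "ry": 0, "rz": 0, "claw": 255}

```text
clock: 55.2
tool_pos: [626.5, 162.2, 74.0]
tool_rot: [[0.076, 0.997, 0.002], [0.997, -0.076, -0.0], [0.0, 0.002, -1.0]]
contact_force: [1.3, -0.1, 5.5]
grip_width: 10.5
```

```bash
python3 st.py
```

```text
t55.20 pos [626.5 162.2  74. ] yaw 85.63 tilt [ 0.002 -0.   ] F [ 1.3 -0.1  5.5] M [-0.26 -0.01 -0.12] w 10.5 q6 0.33
```

>>> servo_tool:
  targets:
    - {"tx": 0, "ty": 0, "tz": 0, "rx": 0, "ry": 0, "rz": 0, "claw": 160}
    - {"tx": 0, "ty": 0, "tz": 0, "rx": 0, "ry": 0, "rz": 0, "claw": 160}
    - {"tx": 0, "ty": 0, "tz": 0, "rx": 0, "ry": 0, "rz": 0, "claw": 160}
    - {"tx": 0, "ty": 0, "tz": -25, "rx": 0, "ry": 0, "rz": 0, "claw": 160}
    - {"tx": 0, "ty": 0, "tz": -40, "rx": 0, "ry": 0, "rz": 0, "claw": 160}
    - {"tx": 0, "ty": 0, "tz": -40, "rx": 0, "ry": 0, "rz": 0, "claw": 160}
    - {"tx": 0, "ty": 0, "tz": -10, "rx": 0, "ry": 0, "rz": 0, "claw": 160}
    - {"tx": 0, "ty": 0, "tz": 0, "rx": 0, "ry": 0, "rz": 0, "claw": 160}

```text
clock: 56.0
tool_pos: [626.8, 162.8, 190.0]
tool_rot: [[0.073, 0.997, 0.004], [0.997, -0.073, 0.001], [0.001, 0.004, -1.0]]
contact_force: [0.1, 0.7, 0.4]
grip_width: 31.5
```

>>> servo_tool:
  targets:
    - {"tx": -45, "ty": -5, "tz": 0, "rx": 0, "ry": 0, "rz": 0, "claw": 160}
    - {"tx": -45, "ty": -5, "tz": 0, "rx": 0, "ry": 0, "rz": 0, "claw": 160}
    - {"tx": -45, "ty": -5, "tz": 0, "rx": 0, "ry": 0, "rz": 0, "claw": 160}
    - {"tx": -45, "ty": -5, "tz": 0, "rx": 0, "ry": 0, "rz": 0, "claw": 160}
    - {"tx": -45, "ty": -5, "tz": 0, "rx": 0, "ry": 0, "rz": 0, "claw": 160}
    - {"tx": -45, "ty": -5, "tz": 0, "rx": 0, "ry": 0, "rz": 0, "claw": 160}
    - {"tx": -45, "ty": -5, "tz": 0, "rx": 0, "ry": 0, "rz": 0, "claw": 160}
    - {"tx": -45, "ty": -5, "tz": 0, "rx": 0, "ry": 0, "rz": 0, "claw": 160}

```text
clock: 56.8
tool_pos: [557.4, -195.1, 185.5]
tool_rot: [[0.073, 0.997, -0.003], [0.997, -0.073, 0.001], [0.001, -0.003, -1.0]]
contact_force: [0.7, 0.1, 0.9]
grip_width: 32.1
```

>>> servo_tool:
  targets:
    - {"tx": -30, "ty": -20, "tz": 0, "rx": 0, "ry": 0, "rz": 0, "claw": 160}
    - {"tx": -30, "ty": -20, "tz": 0, "rx": 0, "ry": 0, "rz": 0, "claw": 160}
    - {"tx": -30, "ty": -20, "tz": 0, "rx": 0, "ry": 0, "rz": 0, "claw": 160}
    - {"tx": -30, "ty": -20, "tz": 0, "rx": 0, "ry": 0, "rz": 0, "claw": 160}
    - {"tx": 0, "ty": 0, "tz": 0, "rx": 0, "ry": 0, "rz": 0, "claw": 160}
    - {"tx": 0, "ty": 0, "tz": 0, "rx": 0, "ry": 0, "rz": 0, "claw": 160}

```text
clock: 57.4
tool_pos: [469.5, -307.5, 186.0]
tool_rot: [[0.074, 0.997, -0.002], [0.997, -0.074, 0.002], [0.002, -0.002, -1.0]]
contact_force: [0.4, 0.6, 0.4]
grip_width: 31.6
```

```bash
python3 st.py; python3 - <<'E'
from h import *
for n in("top","side"):
    c=camera(n);cv2.imwrite(f"pics/{n}F.png",c["color"])
    if n=="top":
        cv2.imwrite("pics/topFz.png",cv2.resize(c["color"][105:240,175:345],None,fx=4.4,fy=4.4,interpolation=cv2.INTER_CUBIC))
        print(tray(c))
E
```

```text
t57.40 pos [ 469.5 -307.5  186. ] yaw 85.73 tilt [-0.002  0.002] F [0.4 0.6 0.4] M [-0.   -0.02  0.01] w 31.6 q6 -0.51
((420.8576354980469, 34.261207580566406), (119.53984832763672, 271.49871826171875), 4.661893367767334)
```

View pics/topFz.png

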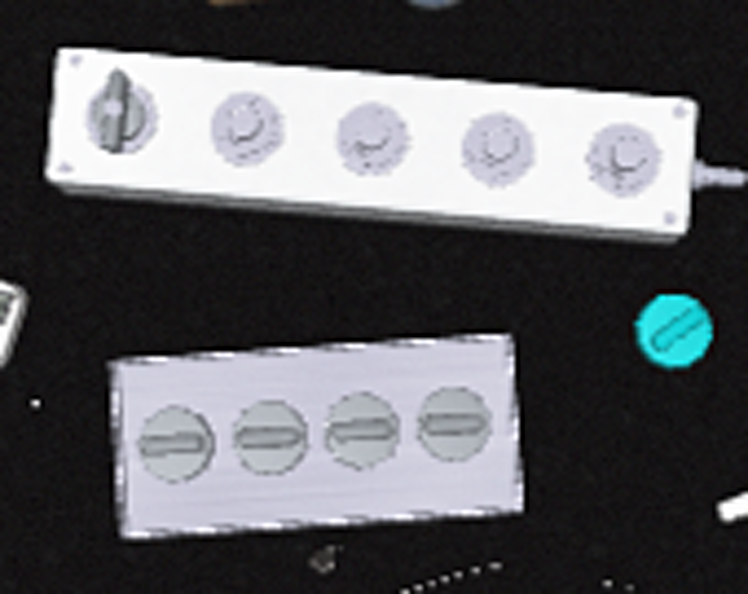

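View pics/sideF.png

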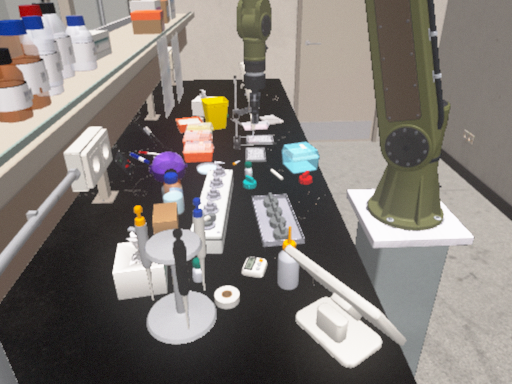

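The final view shows all four ports bare, the four caps upright in the tray, the knob bar straight across as at the start, and the bystanders in place. The arm is clear, so I'm handing in.

```bash
python3 -c "
from plant import workorder
print(workorder.job_done())"
```

```text
the job is handed in; nothing more can be done
None
```

I handed the job in at about 57 s of the 208 s allowed. No verdict came back, so what follows rests on my own checks.

**Knob:** It broke free after six alternate turns to its stops. I opened it anticlockwise to about 1.55 rad with all four caps still locked. After the last cap was placed, I turned it back to straight across.

**Caps:** All four were present. Each was pushed down about 6 mm, twisted about 60°, lifted off and stood in the tray.

**Last checks:**
- Both cameras show four bare ports and four upright caps about 62 mm apart on the tray floor.
- The tray measures 120 x 271 mm in the image, as it should, and looks flat.
- The knob bar lies across the manifold, at a tool angle within about 0.5° of where I first gripped it.
- The vials, timer, dish and the red and turquoise look-alikes look unmoved by eye. I did not measure them.
- The arm is clear and touching nothing.

**What disagreed or went wrong:**
- **Finger height:** The fingers end about 20 mm higher than the reported tool position. My first grip on the knob closed on nothing because of this. I corrected for it using the side camera and the contact forces.
- **Sideways offset:** Robot positions read 1 to 2.5 mm off the camera estimates in x, which I allowed for.
- **Tray shift:** The tray was knocked about 21 mm toward -y after the first cap was placed. I measured it again and used the new position for the other three.
- **Grip:** I saw no grip slackening.

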